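Tip the air-dried rock lumps into the sample pan and put the sample on the balance

ROBOT

A 6-joint arm with a two-finger parallel gripper is mounted at the origin on the work surface. World frame = base frame: x ahead of the robot, y to its left, z up, the work surface at z = 0. Lengths are in m, angles in rad, forces in N, time in s.
With the tool pointing down it reaches from about 0.4 to 0.925 m from the base axis. Payload 12.5 kg.
Tool frame: the origin (TCP) lies at the very end of the fingers, on their centre line; the grasp point (between the pads) lies 19 mm behind it; z points along the fingers, y is the direction in which the jaws open and shut (so a half turn about z gives the same grasp; the last joint's range is limited). The gripper opens to 95 mm and grips with 3 to 60 N. Pads are 20 mm wide; open, the fingers measure 119 mm over their backs; the gripper's body (75 mm by 180 mm) begins 59 mm behind the grasp point.
Start: joints at [-1.35, 0.491, 1.559, -0, 1.092, -0.106], TCP at [0.201, -0.592, 0.215] pointing down, gripper open.
Joint ranges: [-3.1, 3.1], [-0.84, 2.19], [0.05, 2.79], [-1.13, 4.28], [0.06, 2.93], [-2.69, 2.69]. Speed limits (rad/s): [2.22, 2.22, 2.79, 3.14, 3.14, 3.14].

INTERFACE

Orientations are given as [roll, pitch, yaw] about the fixed x, y, z axes, in that order (R = Rz(yaw) Ry(pitch) Rx(roll)).
In Python, from station import ctrl, imaging, ticket gives the robot as it stands.
- The arm moves only by the shell command python3 -m crank 'ROWS' [FORCE]. ROWS is JSON, a list that holds one entry, the list of rows, each a list of 7 numbers: the gripper command: -1 is fully open, 1 is shut, values between are in proportion, then the shift along the world's x, y, z in mm, then the turn, a rotation vector about the world's x, y, z in degrees. In form: [[[jaw, dx, dy, dz, wx, wy, wz], ...]]. A call has 1 to 20 rows; each row shifts and turns the commanded pose from where the row before left it; what a row does not reach is not made up. A row lasts 1/8 s, in which the tool goes at most 62.5 mm and 10.7 degrees, less where a joint would pass 70% of its speed; a pose out of reach is approached as far as the arm can. A call is refused whole if a number of a shift passes 62.5 or a number of a turn 10.7, either way. A call with a gripper value outside its range is refused whole. The fingers move at their own pace and stop on an object; FORCE is the grip in N (left out, the last holds). Time passes only in rows, so rows that do not move let the fingers close. It gives the time, the measured TCP pose, the force and the opening at its end, in the units of the state.
- ctrl.get_obs(): the state, without advancing time (a new reading comes with each control period).
- imaging.grab_frame(name): name is "scene" or "top" or "wrist"; returns the picture (480x640x3 uint8, red, green, blue); there is no depth.
- imaging.camera_params(name): a dict with "fx", "fy", "cx", "cy" (pixels), "rvec" (rotation vector, rad) and "tvec" (3), from world to camera coordinates, as OpenCV has them. Camera axes: x right, y down, z forward; pixel columns grow to the right and rows downward; lengths in m; the calibration is good to about 2 mm. A picture is of the moment at which its call begins: read the wrist's pose just before it. camera_params takes no time and is no camera call; for the wrist camera it gives the pose at the moment of the call.
- ticket.close_job(): hands the job in, once; it reports no verdict.
Trained networks look in the newest picture that a camera, given by its name, has taken for a name from the list of things; names that differ only in an ending like _2 or _b are one class to them, and where a whole thing is asked for, a point or a joint stands for the part that bears it (a point fixed in the world has none). Each returns a list of dicts, best first, with "score" (0 to 1); they miss things now and then, are a little off and sometimes report something else, mostly with a low value. They report only what shows in the picture. A call takes as long as a camera call. They do not tell look-alikes from the thing itself.
- imaging.look_for(camera, target): "box" ([centre column, centre row, width, height] in pixels, round what is visible of it).
- imaging.tip_of(camera, target): "at" ([column, row] in pixels: a listed point, or the origin of a listed thing).
The state is a dict: "clock": time; "qpos": joint angles; "joint_velocities": joint speeds; "joint_torque": joint torques, N m; "eef_pos": TCP position; "ee_rot": TCP orientation; "contact_force": force on the tool from outside, world axes, zero at the start; "ft_torque": the same for the moment, N m; "opening": finger opening in m.
Only numpy, scipy, OpenCV 4.12 (cv2) and the standard library are available. Lean on these libraries where they do the work, as an engineer would, in place of code of your own. Each camera call takes 0.05 s, during which the arm holds its last target.

TASK

Take the brass check weight off the balance and stand it upright in its wooden box, and raise the tipping tray's ratchet prop by exactly five clicks, no further, so that the lumps will run. Then hold the sample pan under the tray's lip, press it against the paddle to open the gate and catch all the lumps, letting none fall on the bench. Stand the pan in the middle of the balance platform and add the stray lumps lying on the bench to it; leave the prop on its fifth notch and do not disturb the other things on the bench.

Things in the scene. Friction and masses are not known exactly. Their poses are not given: they have to be found in the camera images.
- lip (a point): middle of the tipping tray's lip, 105 mm above the bench. -x points out of the tray, the way the lumps run, +x back along the tray to the prop, z up. The aluminium tray is hinged along this lip: 104 mm wide inside, 185 mm long, walls 34 mm high, on a green stand; it is level at the start and its far end rises with the prop
- stand: the tray's fixed green stand: origin on the bench right under the lip, axes as lip. Below the lip the space is open for a pan: cheeks at y = -76 and +76 mm (from 70 mm above the bench), legs and feet begin 90 mm behind the lip, the lowest parts of tray and hinge are 92 mm above the bench; the ratchet post behind is 150 mm high
- prop (a joint): height of the ratchet prop (toothed steel column 200 mm behind the lip) above its parked position, m; 0 at the start. A notch every 20 mm: the spring pawl clicks in within 6 mm above each multiple of 0.020; let go, the prop settles back onto that notch. Fifth notch: 0.100. It cannot be lowered. Lifting takes about 10 N. The tray then slopes 26 degrees and the stone slides on its smooth sheet
- prop_handle (a point): centre of the prop's black crossbar handle: 14 mm thick (along the x of lip), 90 mm long (along the y of lip), 18 mm high; 184 mm above the bench when parked and rising with the prop; z up
- gate (a joint): opening angle of the steel gate plate that closes the tray's mouth just outside the lip, rad: 0 shut, at most 0.55. It is worked by the paddle only (0.55 times the paddle's angle), swings up and slightly outwards; lumps pass from about 0.40; it falls shut when the paddle is let go
- paddle: black rubber paddle plate under the lip, 80 mm wide, 4 mm thick; origin on its axle, 14 mm behind the lip (+x of lip), 92 mm above the bench; it hangs to 30 mm above the bench and swings inwards under the tray (+x of lip) by up to 1.0 rad; 3 to 6 N. The far wall of the pan, on or just above the bench, opens the gate enough when its outside is 55 to 65 mm behind the lip
- lump0_mid (a point): one of up to four lumps of grey rock lying on the tipping tray at the start (some may be absent): a chunky angular block of about 40 x 34 x 30 mm, 50 g; the point is its centre, 15 mm above its underside, z up at the start
- lump1_mid (a point): one of up to four lumps of grey rock lying on the tipping tray at the start (some may be absent): a chunky angular block of about 40 x 34 x 30 mm, 50 g; the point is its centre, 15 mm above its underside, z up at the start
- lump2_mid (a point): one of up to four lumps of grey rock lying on the tipping tray at the start (some may be absent): a chunky angular block of about 40 x 34 x 30 mm, 50 g; the point is its centre, 15 mm above its underside, z up at the start
- lump3_mid (a point): one of up to four lumps of grey rock lying on the tipping tray at the start (some may be absent): a chunky angular block of about 40 x 34 x 30 mm, 50 g; the point is its centre, 15 mm above its underside, z up at the start
- stray0_mid (a point): one of up to three rock lumps lying loose on the bench at the start (some may be absent), the same kind as those on the tray: about 40 (its x) x 34 (its y) x 30 mm (z, up), corners knocked off, 50 g; the point is its centre, 15 mm above its underside
- stray1_mid (a point): one of up to three rock lumps lying loose on the bench at the start (some may be absent), the same kind as those on the tray: about 40 (its x) x 34 (its y) x 30 mm (z, up), corners knocked off, 50 g; the point is its centre, 15 mm above its underside
- stray2_mid (a point): one of up to three rock lumps lying loose on the bench at the start (some may be absent), the same kind as those on the tray: about 40 (its x) x 34 (its y) x 30 mm (z, up), corners knocked off, 50 g; the point is its centre, 15 mm above its underside
- pan_mid (a point): centre of the steel sample pan, half-way up: an open rectangular pan 158 mm long (x), 116 mm wide (y), 50 mm high (z up), walls and floor 4 mm, 180 g; origin 25 mm above its underside; its handle is on the -x side
- pan_handle (a point): the place to grip on the pan's black handle, 112 mm from the pan's centre along the pan's -x: the handle is a straight flat-sided bar from 79 to 184 mm from the centre along -x, 18 mm wide (y), 26 mm high, its centre 37 mm above the pan's underside; axes as the pan's
- platform (a point): centre of the top of the balance's square steel platform, 170 x 170 mm, 68 mm above the bench, z up; it does not move; the white balance body below it is 200 x 200 mm
- weight_mid (a point): centre of the brass check weight, half-way up: a cylinder of 60 mm diameter and 40 mm height with a knob of 26 mm diameter on top (knob from 56 to 70 mm above its underside), 72 mm high in all, 0.5 kg; origin 36 mm above its underside, z up
- weight_box: the shallow wooden box for the weight, open at the top, 100 x 100 mm outside, 88 x 88 mm inside, 14 mm high with a 6 mm floor; origin at the centre of its underside; fixed
- table: the white bench top, at z = 0
- tin: bystander: aluminium moisture tin, 64 mm diameter, 42 mm high; origin under its centre
- cutter: bystander: brass cutting ring, 72 mm diameter, 22 mm high; origin under its centre
- spatula: bystander: steel spatula with a handle, 200 mm long
- disc: bystander: black slotted iron weight, a disc 90 mm in diameter, 20 mm thick; origin under its centre
Not all that is in view belongs to the job. What is shaped like the weight_box but green is not meant.

How it is judged:
By the outcome, as a careful person would: the job done as asked, in the order asked, and still so for the second after the job is handed in, with the robot touching nothing.
Of lump0, lump1, lump2, lump3 only 2 to 4 are there at a start; the rules pass over those that are not, and their reading is None.
Of stray0, stray1, stray2 only 2 to 3 are there at a start; the rules pass over those that are not, and their reading is None.
At some moment in a run one of stray2, weight may be knocked a few centimetres aside while the robot is not near it.
It also fails if it takes over 210 s, if anything falls off the work surface, if the arm or the gripper's body presses on something with over 40 N, if the wrist force passes 120 N, or if a joint passes its speed limit or range.

## Working session

There is one attempt and no reset: what is moved stays moved. The work goes in short steps, Python scripts to look and compute and a shell command to move; the robot and the scene stay as the last step left them, time stands still between calls to the robot, and variables do not carry over. Pictures are saved under pics/ and viewed, and the job is handed in when it is done.

```bash
ls -la; mkdir -p pics
python3 - <<'E'
from station import ctrl, imaging, ticket
import cv2
print(ctrl.get_obs())
for n in ("scene","top","wrist"):
    im=imaging.grab_frame(n); cv2.imwrite(f"pics/{n}0.png",im[:,:,::-1]); print(n,imaging.camera_params(n))
E
```

```text
total 12
drwxr-xr-x  3 agent agent 4096 Dec  7 06:31 .
drwxr-xr-x 23 root  root  4096 Dec  7 06:31 ..
drwxr-xr-x  2 agent agent 4096 Dec  7 06:31 pics
{'clock': 0.0, 'qpos': array([-1.34961108e+00,  4.91542995e-01,  1.55947760e+00, -4.33978170e-05,
        1.09168023e+00, -1.05609998e-01]), 'joint_velocities': array([-1.00919607e-03, -4.04206095e-06,  2.94498429e-04, -1.94882324e-03,
        7.89173001e-04,  1.98206449e-03]), 'joint_torque': array([-8.49494591e-04, -6.12652588e+01, -2.58179158e+01,  6.91869110e-02,
        4.82787704e-02, -1.24892977e-04]), 'eef_pos': array([ 0.20058053, -0.59167128,  0.21406234]), 'ee_rot': array([-3.14048660e+00, -7.85420458e-05,  3.26815225e-01]), 'contact_force': array([-0.40277949,  0.2287952 ,  0.44441414]), 'ft_torque': array([ 0.0481699 ,  0.02023186, -0.01951221]), 'opening': 0.0953330378857957}
scene {'fx': 486.9039298246793, 'fy': 486.9039298246793, 'cx': 322.29499260397904, 'cy': 244.07250296256154, 'rvec': array([ 2.14486278,  0.69183235, -0.34785226]), 'tvec': array([-0.52609311, -0.05820336,  1.35540304])}
top {'fx': 506.56568260180364, 'fy': 506.56568260180364, 'cx': 316.8350851600756, 'cy': 236.892126835586, 'rvec': array([ 2.17966654, -2.16385019,  0.1111049 ]), 'tvec': array([0.09744914, 0.61656269, 1.17538723])}
wrist {'fx': 371.1358069217509, 'fy': 371.1358069217509, 'cx': 319.4436472223928, 'cy': 239.89014039991653, 'rvec': array([-2.35633914,  1.69022037,  0.24471715]), 'tvec': array([-0.62339335, -0.03239038,  0.39140932])}
```

View pics/scene0.png

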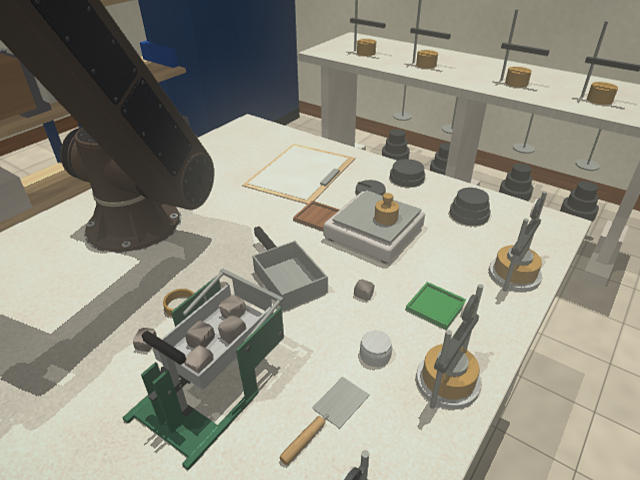

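View pics/top0.png

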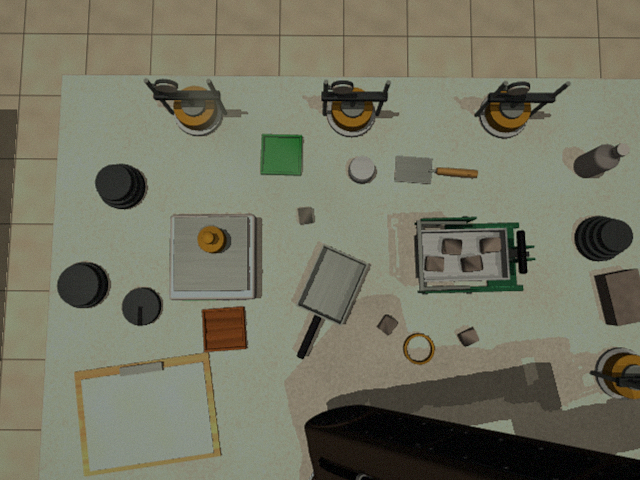

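View pics/wrist0.png

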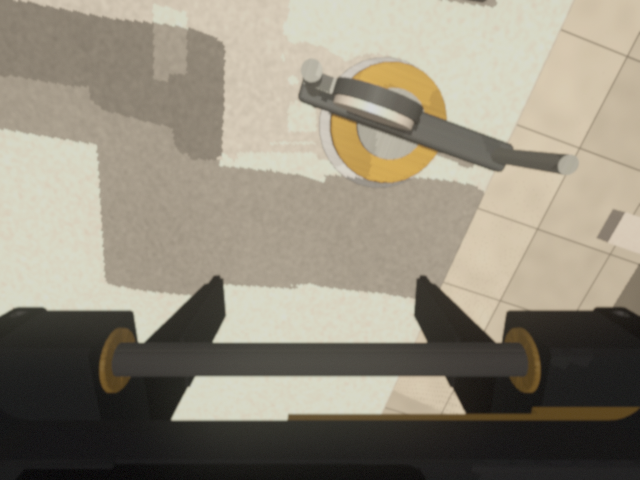

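Top view (image up = world +x, right = −y): balance with weight at (211,239), wooden box (225,328), pan (333,285) with handle at (310,337), tray with 4 lumps (470,255), handle at (521,252), strays at (306,215), (387,324), (468,336). The shadow and arm do not hide any of them.

```bash
cat > h.py <<'E'
import numpy as np, cv2
from station import ctrl, imaging, ticket
def ray(cam,px,p=None):
    p=p or imaging.camera_params(cam)
    R,_=cv2.Rodrigues(np.array(p['rvec'])); t=np.array(p['tvec'])
    K=np.array([[p['fx'],0,p['cx']],[0,p['fy'],p['cy']],[0,0,1.]])
    d=R.T@np.linalg.inv(K)@np.array([px[0],px[1],1.]); c=-R.T@t
    return c,d
def at_z(cam,px,z,p=None):
    c,d=ray(cam,px,p); return c+d*(z-c[2])/d[2]
def proj(cam,X,p=None):
    p=p or imaging.camera_params(cam)
    K=np.array([[p['fx'],0,p['cx']],[0,p['fy'],p['cy']],[0,0,1.]])
    return cv2.projectPoints(np.array(X,float).reshape(-1,1,3),np.array(p['rvec']),np.array(p['tvec']),K,None)[0].reshape(-1,2)
def snap(cam,name):
    im=imaging.grab_frame(cam); cv2.imwrite(f"pics/{name}.png",im[:,:,::-1]); return im
E
python3 - <<'E'
from h import *
np.set_printoptions(precision=4,suppress=True)
snap('top','t1');snap('scene','s1')
Z=dict(lip=.105,prop_handle=.184,stray0_mid=.015,lump0_mid=.12,pan_mid=.025,pan_handle=.037,platform=.068,weight_mid=.104,weight_box=0,tin=0,cutter=0,disc=0)
for n,z in Z.items():
    for cam in ('top','scene'):
        print(n,cam,[(round(r['score'],2),np.round(r['at']).tolist(),at_z(cam,r['at'],z)[:2].round(4).tolist()) for r in imaging.tip_of(cam,n)[:5]])
E
```

```text
lip top [(0.76, [417.0, 253.0], [0.5736, -0.1212]), (0.54, [452.0, 250.0], [0.5822, -0.1996])]
lip scene [(0.82, [252.0, 308.0], [0.5715, -0.1242]), (0.37, [272.0, 242.0], [0.4678, 0.0575])]
prop_handle top [(0.97, [522.0, 255.0], [0.5666, -0.3233])]
prop_handle scene [(0.92, [158.0, 343.0], [0.5633, -0.3222]), (0.62, [232.0, 310.0], [0.6073, -0.2008]), (0.52, [254.0, 343.0], [0.6875, -0.2332])]
stray0_mid top [(0.57, [387.0, 322.0], [0.4164, -0.0667])]
stray0_mid scene [(0.36, [219.0, 292.0], [0.4076, -0.0672]), (0.18, [255.0, 345.0], [0.5803, -0.1368])]
lump0_mid top [(0.86, [436.0, 264.0], [0.5491, -0.1591])]
lump0_mid scene [(0.72, [234.0, 312.0], [0.562, -0.1618]), (0.64, [365.0, 292.0], [0.7342, 0.0295])]
pan_mid top [(0.94, [330.0, 280.0], [0.5127, 0.0695]), (0.74, [212.0, 237.0], [0.6147, 0.352])]
pan_mid scene [(0.98, [289.0, 270.0], [0.4984, 0.0742])]
pan_handle top [(0.82, [312.0, 330.0], [0.3969, 0.1128]), (0.6, [360.0, 337.0], [0.3816, -0.0002]), (0.28, [363.0, 170.0], [0.7768, -0.0067])]
pan_handle scene [(0.83, [270.0, 243.0], [0.4012, 0.1179])]
platform top [(0.82, [2
[... 236 characters left out ...]
0.3452])]
weight_box top [(0.91, [223.0, 328.0], [0.3978, 0.3249]), (0.67, [280.0, 156.0], [0.8185, 0.1939])]
weight_box scene [(0.96, [438.0, 306.0], [0.8278, 0.1952]), (0.69, [314.0, 217.0], [0.3912, 0.3173])]
tin top [(0.67, [213.0, 238.0], [0.6148, 0.3544]), (0.6, [364.0, 167.0], [0.7926, -0.0124])]
tin scene [(0.84, [375.0, 351.0], [0.7797, 0.003])]
cutter top [(0.77, [420.0, 350.0], [0.3496, -0.1475])]
cutter scene [(0.54, [184.0, 304.0], [0.3587, -0.1318]), (0.2, [160.0, 345.0], [0.4105, -0.2423])]
disc top [(0.97, [143.0, 305.0], [0.4506, 0.5189])]
disc scene [(0.74, [370.0, 192.0], [0.4488, 0.5226]), (0.27, [375.0, 353.0], [0.783, -0.0006]), (0.19, [256.0, 342.0], [0.568, -0.1216])]
```

Run:
```python
import cv2
im=cv2.imread('pics/t1.png')
cv2.imwrite('pics/t1a.png',cv2.resize(im[190:370,150:350],None,fx=4,fy=3.3,interpolation=cv2.INTER_CUBIC)[:, :800] if 0 else cv2.resize(im[195:345,155:355],(800,600),interpolation=cv2.INTER_CUBIC))
cv2.imwrite('pics/t1b.png',cv2.resize(im[210:360,355:555],(800,600),interpolation=cv2.INTER_CUBIC))
s=cv2.imread('pics/s1.png')
cv2.imwrite('pics/s1a.png',cv2.resize(s[230:470,100:420],(800,600),interpolation=cv2.INTER_CUBIC))
```

```text
(no output)
```

View pics/t1a.png

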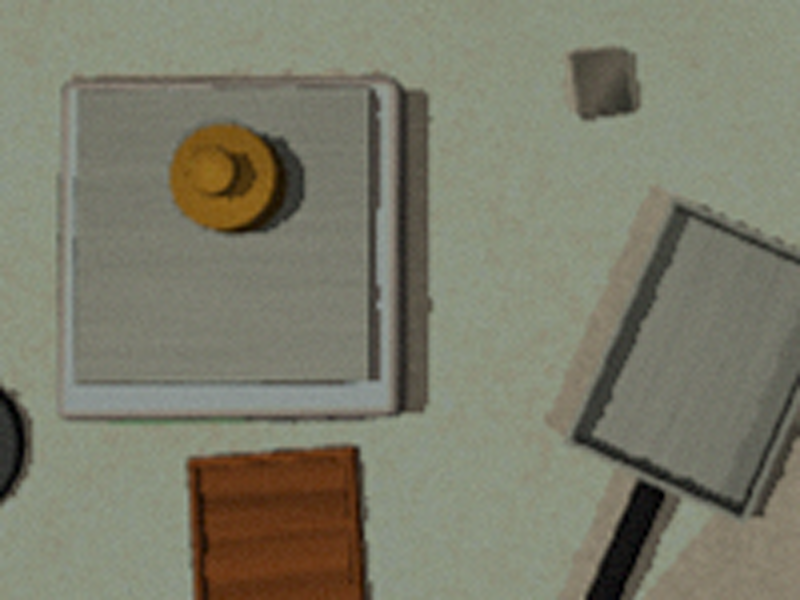

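View pics/t1b.png

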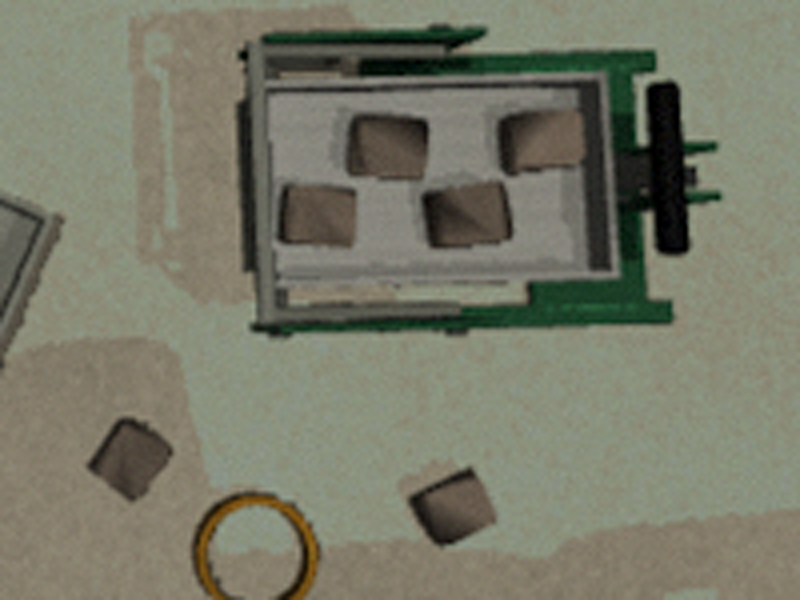

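View pics/s1a.png

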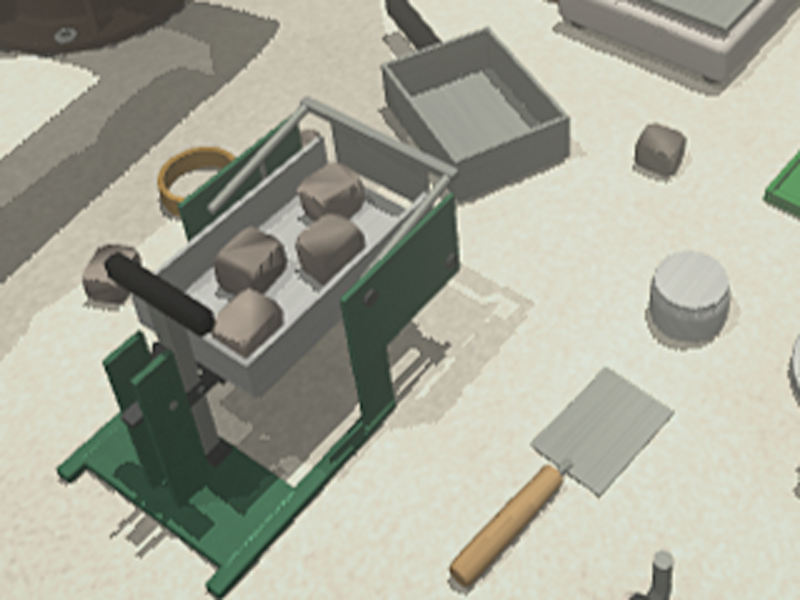

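Run:
```python
from h import *
np.set_printoptions(precision=4,suppress=True)
im=cv2.imread('pics/t1.png')
a=lambda x,y:(155+x/4,195+y/4); b=lambda x,y:(355+x/4,210+y/4)
P=lambda l,z:np.array([at_z('top',q,z)[:2] for q in l])
print('knob',P([a(214,170)],.138),'body',P([a(224,176)],.108))
c=P([a(680,200),a(570,440),a(745,517),b(55,215)],.05); print('pan',c,c.mean(0)); 
d=(c[0]+c[3]-c[1]-c[2])/2; print('x axis deg',np.degrees(np.arctan2(d[1],d[0])),np.linalg.norm(d), np.linalg.norm(c[0]-c[3])); u=d/np.linalg.norm(d); print('grip',c.mean(0)-u*.112)
c=P([a(77,85),a(368,85),a(370,381),a(75,381)],.068);print('plat',c,c.mean(0))
c=P([b(651,83),b(687,83),b(655,252),b(690,252)],.19);print('handle',c,c.mean(0),c[:2].mean(0)-c[2:].mean(0))
c=P([b(268,85),b(275,275)],.139);print('tray walls',c)
for n,l in dict(s0=[a(570,50),a(633,48),a(638,112),a(580,117)],s1=[b(125,420),b(170,452),b(135,498),b(90,465)],s2=[b(410,505),b(470,470),b(495,515),b(442,543)]).items():
    c=P(l,.022); print(n,c.mean(0),[ (round(np.linalg.norm(c[i]-c[(i+1)%4])*1000),round(np.degrees(np.arctan2(*(c[(i+1)%4]-c[i])[::-1])))) for i in range(4)])
cv2.imwrite('pics/t1c.png',cv2.resize(im[280:400,180:340],(800,600),interpolation=cv2.INTER_CUBIC))
for n,z in (('stray1_mid',.015),('stray2_mid',.015)):
  for cam in('top','scene'): print(n,cam,[(round(r['score'],2),np.round(r['at']).tolist(),at_z(cam,r['at'],z)[:2].round(4).tolist()) for r in imaging.tip_of(cam,n)[:5]])
print(proj('scene',[[.5736,-.1212,.105],[.5127,.0695,.025]]))
```

```text
knob [[0.602  0.3368]] body [[0.6016 0.3375]]
pan [[ 0.595   0.0828]
 [ 0.4554  0.1455]
 [ 0.4122  0.0443]
 [ 0.5519 -0.0194]] [0.5036 0.0633]
x axis deg -24.37363336430158 0.15331265840491287 0.11090626143383313
grip [0.4016 0.1095]
plat [[0.6576 0.4322]
 [0.6589 0.264 ]
 [0.4886 0.2593]
 [0.4874 0.4274]] [0.5731 0.3457]
handle [[ 0.6158 -0.3133]
 [ 0.6159 -0.332 ]
 [ 0.5286 -0.3125]
 [ 0.5287 -0.3305]] [ 0.5722 -0.3221] [ 0.0873 -0.0011]
tray walls [[ 0.619  -0.1258]
 [ 0.5163 -0.1282]]
s0 [0.6684 0.1276] [(38, -88), (39, -175), (35, 95), (41, 9)]
s1 [ 0.4099 -0.0662] [(32, -125), (34, 142), (33, 54), (34, -38)]
s2 [ 0.3825 -0.2568] [(41, -60), (30, -152), (36, 117), (29, 40)]
stray1_mid top [(0.55, [466.0, 341.0], [0.3733, -0.2519])]
stray1_mid scene [(0.82, [142.0, 342.0], [0.3863, -0.2654])]
stray2_mid top [(0.64, [305.0, 213.0], [0.6746, 0.1319])]
stray2_mid scene [(0.79, [367.0, 291.0], [0.6825, 0.1304])]
[[253.529  307.5579]
 [292.3522 273.6818]]
```

View pics/t1c.png

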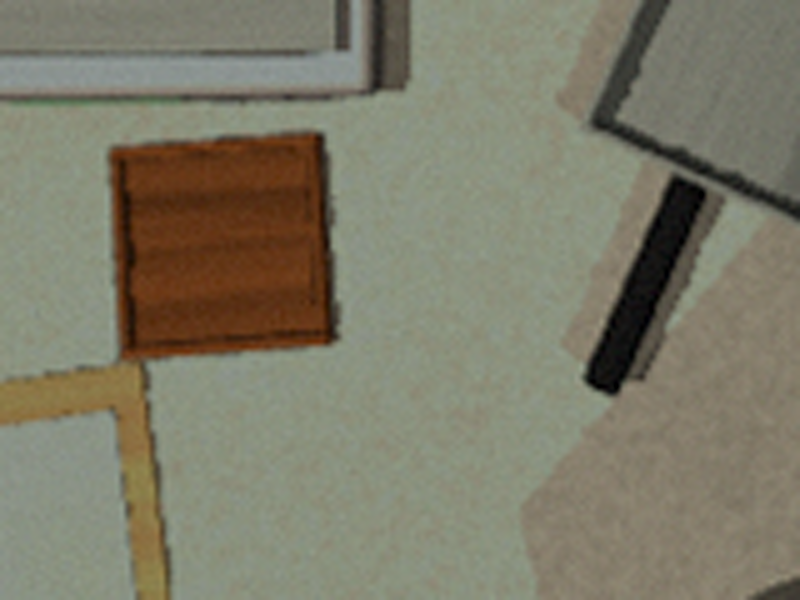

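```bash
python3 - <<'E'
from h import *
q=[(180+x/5,280+y/5) for x,y in [(110,150),(322,133),(335,342),(124,357)]]
c=np.array([at_z('top',p,.014)[:2] for p in q]);print(c.round(4),c.mean(0))
E
python3 -m crank '[[[-1,20,50,20,0,0,-9.4],[-1,24,54,20,0,0,-9.3],[-1,24,54,0,0,0,0],[-1,24,54,0,0,0,0],[-1,24,55,0,0,0,0],[-1,24,55,0,0,0,0],[-1,24,55,0,0,0,0],[-1,24,55,0,0,0,0],[-1,24,55,0,0,0,0],[-1,24,55,0,0,0,0],[-1,24,55,0,0,0,0],[-1,24,55,0,0,0,0],[-1,24,55,0,0,0,0],[-1,24,55,0,0,0,0],[-1,24,55,0,0,0,0],[-1,20,55,0,0,0,0],[-1,10,30,0,0,0,0],[-1,0,0,0,0,0,0]]]'
```

```text
[[0.4408 0.3736]
 [0.4495 0.2731]
 [0.3518 0.2648]
 [0.3441 0.3642]] [0.39654588 0.31893394]
clock: 3.9
eef_pos: [0.5866, 0.3119, 0.2538]
ee_rot: [3.141, 0.001, 0.003]
contact_force: [-0.1, -0.2, 0.4]
opening: 0.0951
```

Run:
```python
from h import *
snap('wrist','w1');snap('scene','s2')
p=imaging.camera_params('wrist')
print([(r['score'],r['at'],at_z('wrist',r['at'],.104)) for r in imaging.tip_of('wrist','weight_mid')])
print([(r['score'],r['at'],at_z('scene',r['at'],.104)) for r in imaging.tip_of('scene','weight_mid')])
print(proj('wrist',[[.602,.337,.138],[.602,.337,.068]]),proj('scene',[[.602,.337,.138],[.602,.337,.068]]))
```

```text
[(0.87, [287.3, 205.5], array([0.60212552, 0.33821793, 0.104     ]))]
[(0.68, [391.3, 204.5], array([0.6099799 , 0.35364714, 0.104     ])), (0.2, [365.6, 292.0], array([0.72691952, 0.04335483, 0.104     ]))]
[[285.06974899 214.12308312]
 [291.45780031 198.55916791]] [[386.23249122 194.94432628]
 [384.21811348 218.22317063]]
```

View pics/w1.png

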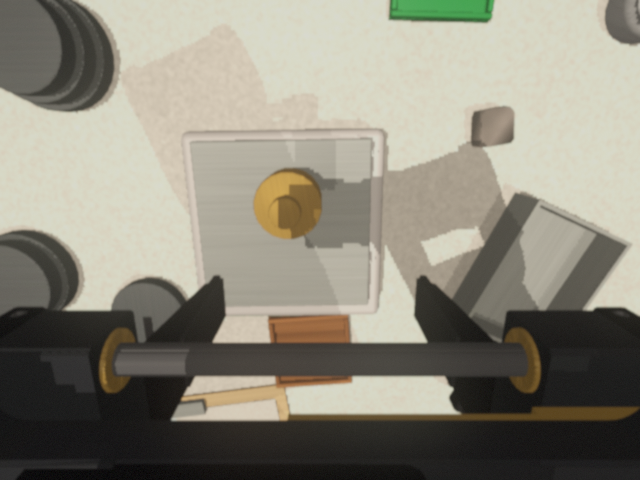

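View pics/s2.png

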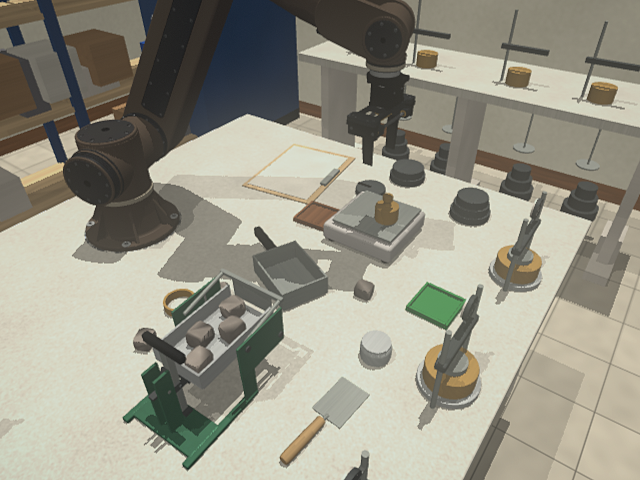

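Wrist view: knob at (285,209), body top at (288,204); scene agrees (knob at ~(388,199)). The weight has not moved.

Run:
```python
from h import *
for px,z in [((285,209),.138),((287.5,204),.108)]: print(at_z('wrist',px,z), ctrl.get_obs()['eef_pos'])
```

```text
[0.60611169 0.33694284 0.138     ] [0.58648645 0.30904396 0.25487076]
[0.60433348 0.33749024 0.108     ] [0.58648645 0.30904396 0.25487076]
```

```bash
python3 -m crank '[[[-0.2,18,28,0,0,0,0],[-0.2,0,0,-40,0,0,0],[-0.2,0,0,-40,0,0,0],[-0.2,0,0,-30,0,0,0],[-0.2,0,0,-20,0,0,0],[-0.2,0,0,-9,0,0,0],[-0.2,0,0,0,0,0,0],[-0.2,0,0,0,0,0,0]]]' 40
python3 - <<'E'
from h import *
snap('wrist','w2');print(ctrl.get_obs()['eef_pos'],proj('wrist',[[.604,.337,.138]]))
E
```

```text
clock: 5.1
eef_pos: [0.6051, 0.338, 0.1168]
ee_rot: [-3.141, -0.001, 0.0]
contact_force: [0.2, -0.5, 0.1]
opening: 0.0571
[0.60508172 0.33807624 0.11680953] [[323.90078824 317.4176751 ]]
```

View pics/w2.png

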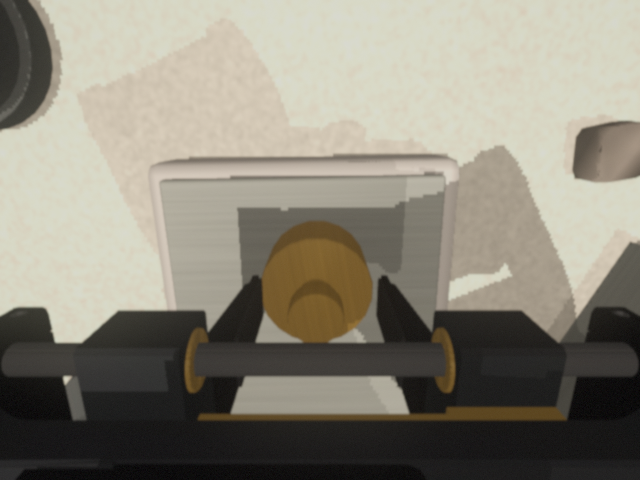

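Knob centred between the fingers at about (316,312). Closing and lifting.

```bash
python3 -m crank '[[[1,0,0,-2,0,0,0],[1,0,0,0,0,0,0],[1,0,0,0,0,0,0],[1,0,0,0,0,0,0],[1,0,0,5,0,0,0],[1,0,0,20,0,0,0],[1,0,0,25,0,0,0]]]' 40
```

```text
clock: 6.02
eef_pos: [0.6042, 0.3377, 0.1634]
ee_rot: [3.14, 0.002, 0.0]
contact_force: [-0.2, 0.5, -3.1]
opening: 0.0247
```

```bash
python3 -m crank '[[[1,-40,-4,0,0,0,0],[1,-52,-5,0,0,0,0],[1,-52,-5,0,0,0,0],[1,-44,-3,0,0,0,0],[1,-20,-2,0,0,0,0],[1,0,0,0,0,0,0],[1,0,0,0,0,0,0]]]' 40
python3 - <<'E'
from h import *
snap('top','t2');snap('scene','s3');print(ctrl.get_obs()['eef_pos'],proj('top',[.3965,.319,.014]))
E
```

```text
clock: 6.9
eef_pos: [0.3975, 0.3192, 0.1638]
ee_rot: [-3.141, -0.001, 0.0]
contact_force: [0.5, 0.1, -3.7]
opening: 0.0245
[0.39752166 0.31909002 0.16355853] [[224.52554333 329.03531726]]
```

View pics/t2.png

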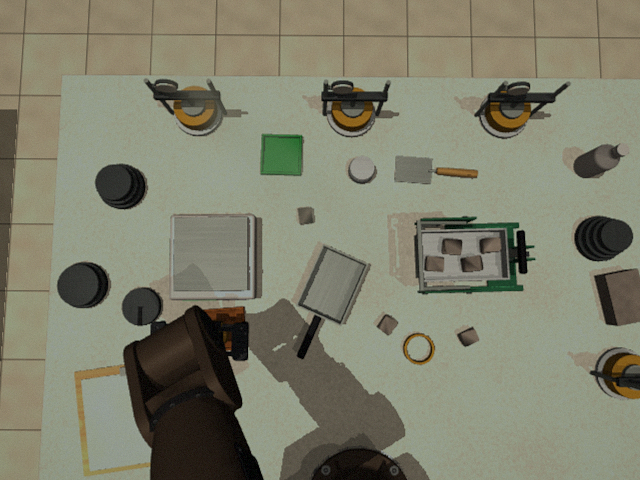

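View pics/s3.png

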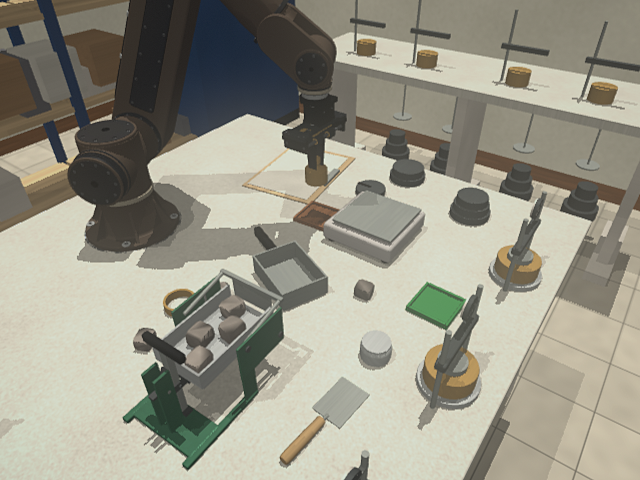

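Weight hangs at (316,174), over the box at (314,217). Lowering.

```bash
python3 -m crank '[[[1,0,0,-30,0,0,0],[1,0,0,-40,0,0,0],[1,0,0,-25,0,0,0],[1,0,0,-10,0,0,0],[1,0,0,-3,0,0,0],[1,0,0,0,0,0,0],[1,0,0,0,0,0,0]]]' 40
python3 - <<'E'
from h import *
snap('scene','s4')
E
python3 - <<'E'
import cv2
s=cv2.imread('pics/s4.png');cv2.imwrite('pics/s4a.png',cv2.resize(s[120:270,240:440],(800,600)))
E
```

```text
clock: 7.88
eef_pos: [0.397, 0.3193, 0.0565]
ee_rot: [-3.141, -0.001, 0.0]
contact_force: [-0.4, 0.4, -3.3]
opening: 0.0244
```

View pics/s4a.png

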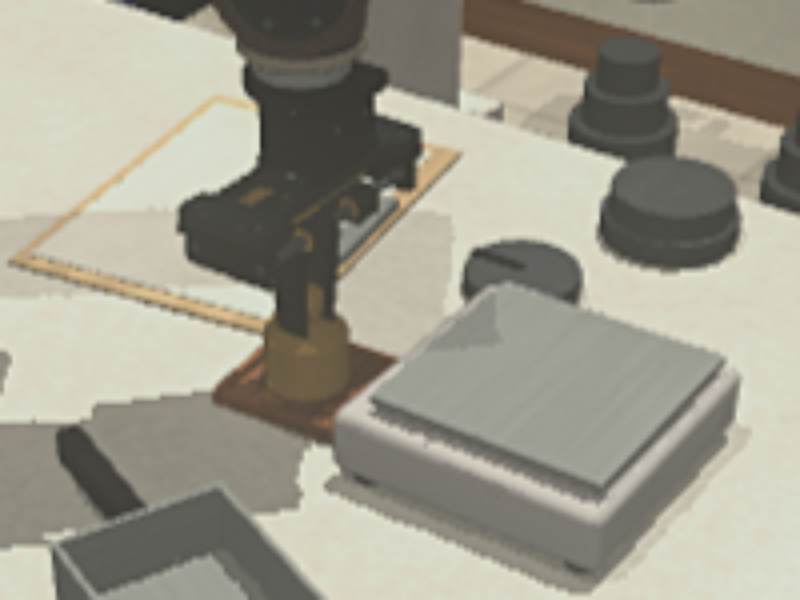

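Weight is within the box (zoom (305,380)), just above the floor. Lower to contact, release.

```bash
python3 -m crank '[[[1,0,0,-2,0,0,0],[1,0,0,-1,0,0,0],[1,0,0,0,0,0,0]]]'
```

```text
clock: 8.3
eef_pos: [0.3966, 0.3191, 0.0526]
ee_rot: [3.141, 0.0, 0.0]
contact_force: [0.2, -0.4, -4.7]
opening: 0.0241
```

```bash
python3 -m crank '[[[1,0,0,-1,0,0,0],[1,0,0,-1,0,0,0],[1,0,0,0,0,0,0]]]'
```

```text
clock: 8.68
eef_pos: [0.3972, 0.3195, 0.0515]
ee_rot: [-3.141, -0.002, 0.0]
contact_force: [-0.7, 1.2, 8.6]
opening: 0.0246
```

```bash
python3 -m crank '[[[-0.3,0,0,0,0,0,0],[-0.3,0,0,0,0,0,0],[-0.3,0,0,0,0,0,0],[-0.3,0,0,20,0,0,0],[-0.3,0,0,50,0,0,0],[-0.3,0,0,60,0,0,0],[-0.3,0,0,60,0,0,0],[-0.3,5,-40,10,0,0,0],[-0.3,15,-55,0,0,0,0],[-0.3,15,-55,0,0,0,0],[-0.3,15,-55,0,0,0,0],[-0.3,15,-55,0,0,0,0],[-0.3,15,-55,0,0,0,0],[-0.3,15,-55,0,0,0,0],[-0.3,15,-55,0,0,0,0],[-0.3,15,-55,0,0,0,0],[-0.3,15,-55,0,0,0,0],[-0.3,15,-50,0,0,0,0],[-0.3,10,-30,0,0,0,0],[-0.3,0,0,0,0,0,0]]]'
python3 - <<'E'
from h import *
snap('wrist','w3');snap('scene','s5');snap('top','t3')
o=ctrl.get_obs();print(o['eef_pos'],o['ee_rot'],proj('wrist',[.572,-.322,.193]))
for c in('wrist',): 
  for n,z in(('prop_handle',.184),('lip',.105)):
    print(n,[(r['score'],r['at'],at_z(c,r['at'],z)) for r in imaging.tip_of(c,n)])
E
```

```text
clock: 11.18
eef_pos: [0.5615, -0.2977, 0.2497]
ee_rot: [-3.141, 0.001, -0.002]
contact_force: [-0.4, 0.4, -0.6]
opening: 0.0619
[ 0.56135592 -0.29502784  0.25052658] [-3.14118827e+00  5.68391278e-04  8.64621571e-04] [[363.06212426 241.48015254]]
prop_handle [(0.78, [356.7, 236.9], array([ 0.57253077, -0.31864843,  0.184     ]))]
lip [(0.84, [118.5, 221.3], array([ 0.56408265, -0.11843145,  0.105     ]))]
```

View pics/w3.png

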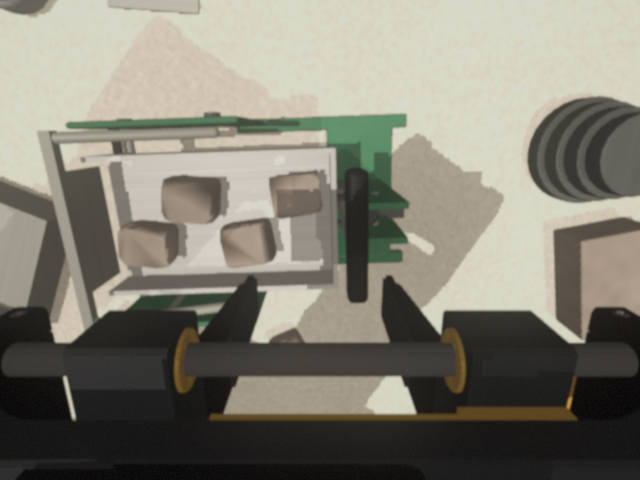

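View pics/t3.png

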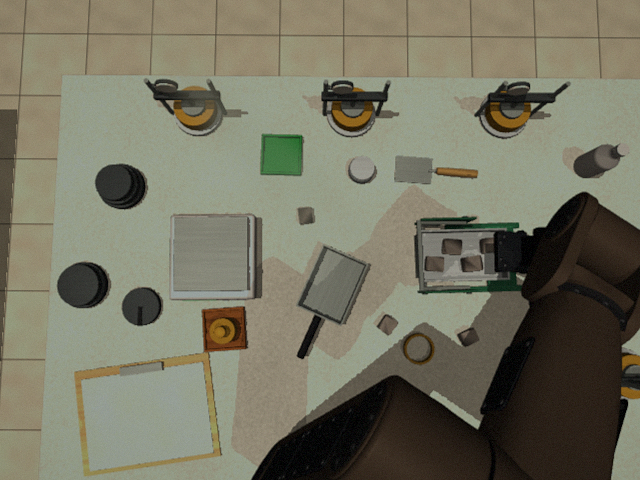

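View pics/s5.png

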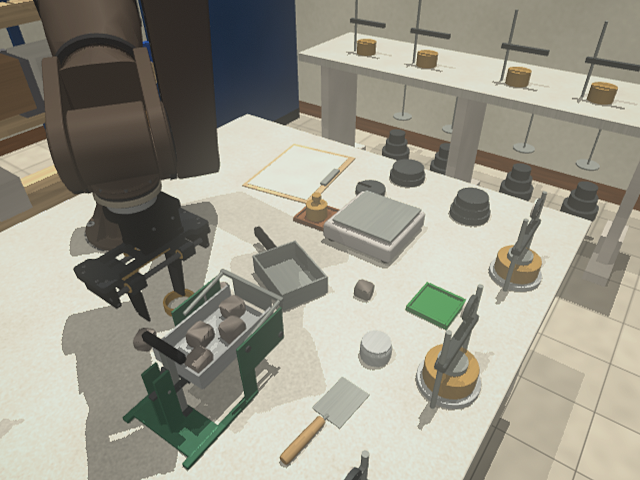

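Weight stands in its box (top (222,329), scene (316,208)); handle spans rows 170–300 at column 357 in the wrist view, i.e. at (0.572, −0.319). Lowering onto it.

```bash
python3 -m crank '[[[-0.4,11,-25,0,0,0,0],[-0.4,0,0,0,0,0,0],[-0.4,0,0,-20,0,0,0],[-0.4,0,0,-15,0,0,0],[-0.4,0,0,0,0,0,0],[-0.4,0,0,0,0,0,0]]]'
python3 - <<'E'
from h import *
snap('wrist','w4')
o=ctrl.get_obs();print(o['eef_pos'],o['ee_rot'],proj('wrist',[[.572,-.320,.193],[.572,-.327,.193],[.572,-.313,.193]]))
E
```

```text
clock: 12.18
eef_pos: [0.5728, -0.3208, 0.2163]
ee_rot: [3.141, -0.001, 0.001]
contact_force: [-0.5, 0.0, 0.3]
opening: 0.0667
[ 0.57291264 -0.32088832  0.216413  ] [ 3.14092442e+00 -8.68774946e-04  5.98893931e-04] [[319.41181848 278.7660932 ]
 [331.91890162 278.76155096]
 [306.90412224 278.77063566]]
```

View pics/w4.png

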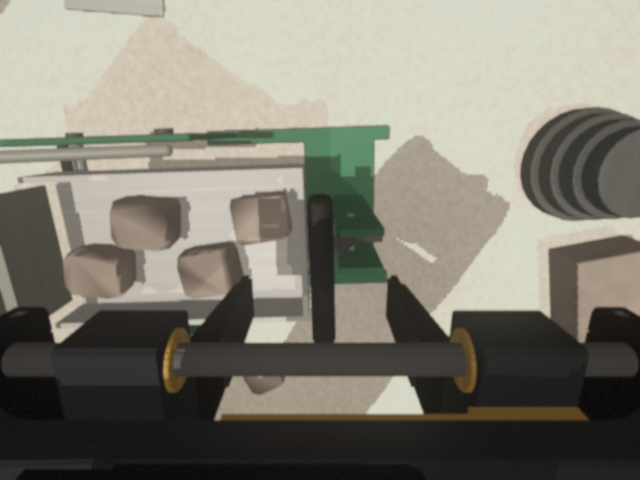

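```bash
python3 -m crank '[[[-0.4,0,0,-25,0,0,0],[-0.4,0,0,-20,0,0,0],[-0.4,0,0,-5,0,0,0],[-0.4,0,0,0,0,0,0],[1,0,0,0,0,0,0],[1,0,0,0,0,0,0],[1,0,0,0,0,0,0],[1,0,0,0,0,0,0],[1,0,0,0,0,0,0]]]' 50
```

```text
clock: 13.35
eef_pos: [0.5726, -0.3209, 0.1657]
ee_rot: [3.142, 0.0, 0.0]
contact_force: [-0.6, -0.7, 0.4]
opening: 0.022
```

```bash
python3 -m crank '[[[1,0,0,0,0,0,0],[1,0,0,0,0,0,0],[1,0,0,0,0,0,0]]]' 50
```

```text
clock: 13.72
eef_pos: [0.5727, -0.322, 0.1657]
ee_rot: [3.14, -0.0, 0.001]
contact_force: [0.1, -5.2, -2.2]
opening: 0.0137
```

```bash
python3 -m crank '[[[1,0,-1,0,0,0,0],[1,0,0,0,0,0,0],[1,0,0,10,0,0,0],[1,0,0,10,0,0,0],[1,0,0,10,0,0,0],[1,0,0,0,0,0,0]]]' 50
```

```text
clock: 14.48
eef_pos: [0.5726, -0.322, 0.1958]
ee_rot: [3.141, -0.0, 0.001]
contact_force: [0.6, -2.6, -5.5]
opening: 0.0141
```

```bash
python3 -m crank '[[[1,0,0,15,0,0,0],[1,0,0,15,0,0,0],[1,0,0,15,0,0,0],[1,0,0,10,0,0,0],[1,0,0,5,0,0,0],[1,0,0,0,0,0,0]]]' 50
python3 - <<'E'
from h import *
snap('scene','s6');o=ctrl.get_obs();print(o['eef_pos'],o['contact_force'])
E
python3 - <<'E'
import cv2
s=cv2.imread('pics/s6.png');cv2.imwrite('pics/s6a.png',cv2.resize(s[210:480,60:420],(800,600)))
E
```

```text
clock: 15.22
eef_pos: [0.5726, -0.322, 0.2558]
ee_rot: [3.141, -0.0, 0.0]
contact_force: [1.3, -4.0, -4.6]
opening: 0.0138
[ 0.57262449 -0.32200741  0.25562676] [ 1.85014734 -4.00434534 -4.86411642]
```

View pics/s6a.png

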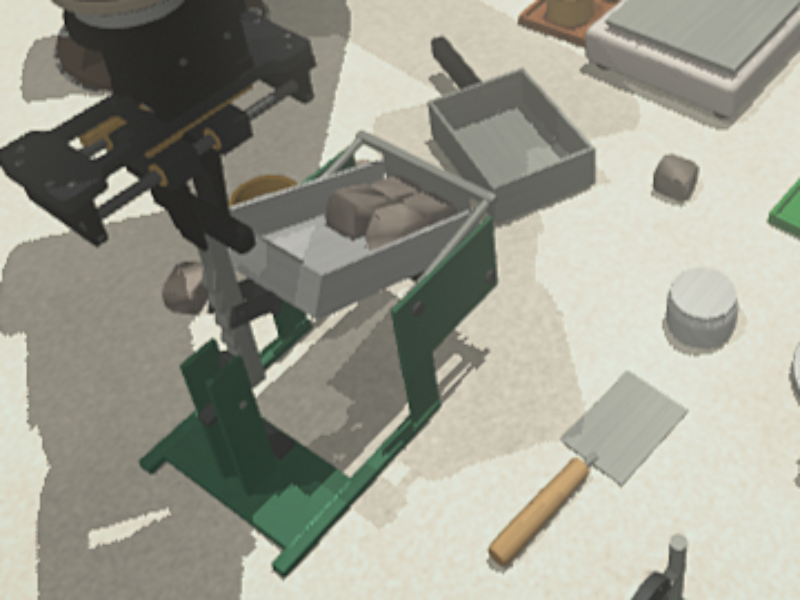

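Prop raised by 90 mm so far and the handle is still in the jaws; lumps have slid to the shut gate. Going on to +108 mm.

```bash
python3 -m crank '[[[1,0,0,10,0,0,0],[1,0,0,5,0,0,0],[1,0,0,3,0,0,0],[1,0,0,0,0,0,0],[1,0,0,0,0,0,0]]]' 50
python3 - <<'E'
from h import *
snap('scene','s7');o=ctrl.get_obs();print(o['eef_pos'],o['contact_force'])
for px in [(158,316)]: pass
print([(r['score'],r['at']) for r in imaging.tip_of('scene','prop_handle')],proj('scene',[[.572,-.322,.184+h] for h in(.09,.1,.108,.12)]))
E
```

```text
clock: 15.9
eef_pos: [0.5726, -0.322, 0.2736]
ee_rot: [3.141, -0.0, 0.0]
contact_force: [0.8, -4.8, -5.8]
opening: 0.0139
[ 0.57261102 -0.3220166   0.27359863] [ 0.84960227 -5.235938   -5.18284248]
[(0.89, [146.4, 297.3])] [[149.41127176 305.04821068]
 [147.86955334 300.1498127 ]
 [146.61684611 296.16967048]
 [144.7047138  290.09438141]]
```

```bash
python3 -m crank '[[[1,0,0,-3,0,0,0],[1,0,0,-3,0,0,0],[1,0,0,0,0,0,0]]]' 50;python3 -m crank '[[[1,0,0,-2,0,0,0],[1,0,0,0,0,0,0]]]' 50
```

```text
clock: 16.38
eef_pos: [0.5726, -0.322, 0.267]
ee_rot: [-3.142, 0.0, 0.0]
contact_force: [1.7, -4.9, -7.2]
opening: 0.0139
clock: 16.62
eef_pos: [0.5726, -0.322, 0.2657]
ee_rot: [3.141, -0.0, 0.0]
contact_force: [-0.7, -4.5, -3.4]
opening: 0.0137
```

```bash
python3 -m crank '[[[1,0,0,-1,0,0,0],[1,0,0,0,0,0,0]]]' 50; python3 -m crank '[[[0.3,0,0,0,0,0,0],[-0.4,0,0,0,0,0,0],[-0.4,0,0,0,0,0,0],[-0.4,0,0,0,0,0,0],[-0.4,0,0,20,0,0,0],[-0.4,0,0,40,0,0,0],[-0.4,0,0,40,0,0,0],[-0.4,0,0,0,0,0,0]]]'
python3 - <<'E'
from h import *
snap('scene','s8');snap('wrist','w5');o=ctrl.get_obs();print(o['eef_pos'],o['contact_force'])
print([(r['score'],r['at']) for r in imaging.tip_of('scene','prop_handle')],proj('scene',[[.572,-.322,.184+h] for h in(.08,.1,.12)]))
print([(r['score'],r['at']) for r in imaging.tip_of('wrist','prop_handle')],proj('wrist',[[.572,-.322,.184+h] for h in(.08,.1,.12)]))
E
```

```text
clock: 16.88
eef_pos: [0.5727, -0.322, 0.2655]
ee_rot: [3.141, -0.001, 0.0]
contact_force: [-2.4, -3.8, 4.9]
opening: 0.0134
clock: 17.88
eef_pos: [0.5732, -0.3222, 0.3679]
ee_rot: [3.138, -0.005, 0.0]
contact_force: [0.0, -0.1, -0.4]
opening: 0.0666
[ 0.57251505 -0.32175688  0.36425705] [-0.07495789 -0.1148041  -0.79291456]
[(0.65, [148.1, 301.4])] [[150.92677858 309.86332833]
 [147.86955334 300.1498127 ]
 [144.7047138  290.09438141]]
[(0.83, [318.8, 248.0]), (0.44, [156.5, 227.7])] [[321.11432773 239.48074439]
 [321.20727783 247.51786404]
 [321.31495998 256.82881971]]
```

View pics/s8.png

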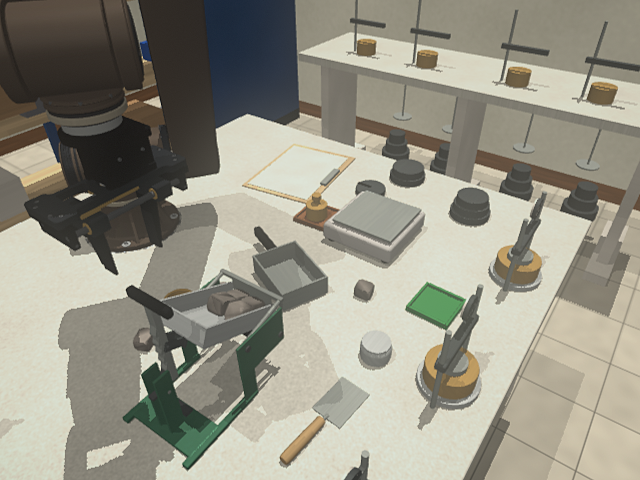

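View pics/w5.png

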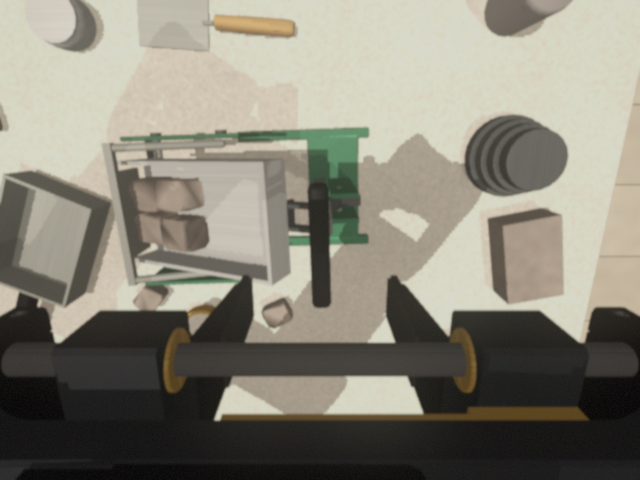

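Prop handle reads on the 0.100 notch in both cameras (scene (148,301) vs predicted (148,300); wrist row 248 vs 247.5). All four lumps rest at the gate. Now to the pan handle.

```bash
python3 -m crank '[[[-0.4,-11,28,0,0,0,10.4],[-0.4,-11,29,0,0,0,10.4],[-0.4,-11,29,0,0,0,10.4],[-0.4,-11,29,0,0,0,10.4],[-0.4,-11,29,0,0,0,10.4],[-0.4,-11,29,0,0,0,10.4],[-0.4,-11,29,0,0,0,10.4],[-0.4,-11,29,0,0,0,10.4],[-0.4,-11,29,0,0,0,10.4],[-0.4,-11,29,0,0,0,10.4],[-0.4,-12,29,-20,0,0,10.4],[-0.4,-12,29,-25,0,0,10.4],[-0.4,-12,29,-25,0,0,10.4],[-0.4,-12,29,-25,0,0,10.4],[-0.4,-12,26,-20,0,0,10.0],[-0.4,0,0,0,0,0,0],[-0.4,0,0,0,0,0,0]]]'
python3 - <<'E'
from h import *
snap('wrist','w6');o=ctrl.get_obs();print(o['eef_pos'],o['ee_rot'])
for n,z in (('pan_handle',.037),('pan_mid',.025)):
  print([(r['score'],r['at'],at_z('wrist',r['at'],z)) for r in imaging.tip_of('wrist',n)])
E
```

```text
clock: 20.2
eef_pos: [0.403, 0.1088, 0.2498]
ee_rot: [-3.142, 0.0, 2.714]
contact_force: [-0.2, -1.3, 0.6]
opening: 0.0666
[0.40321643 0.10858641 0.24999988] [3.14130275e+00 5.44350333e-04 2.71354468e+00]
[(0.9, [321.9, 206.1], array([0.39926573, 0.11337874, 0.037     ]))]
[(0.77, [322.8, 300.4], array([0.50318563, 0.06734496, 0.025     ]))]
```

View pics/w6.png

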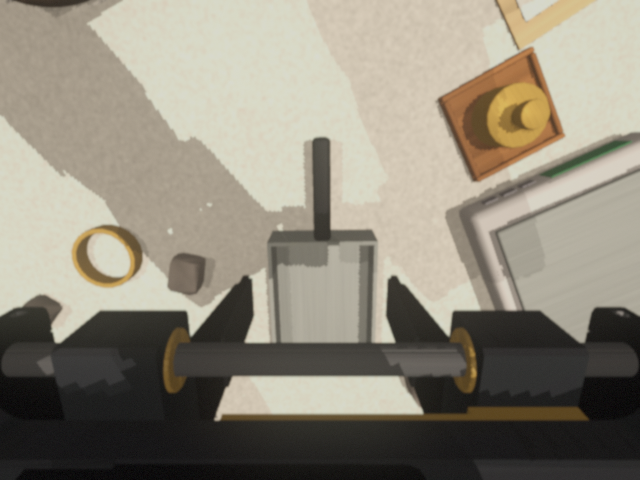

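Run:
```python
from h import *
a=at_z('wrist',(321,145),.05);b=at_z('wrist',(321.5,225),.05)
print(a,b,np.degrees(np.arctan2(*(b-a)[[1,0]])))
c=at_z('wrist',(268,238),.05);d=at_z('wrist',(377,238),.05);print(c,d,(c+d)/2,np.linalg.norm(c-d),np.degrees(np.arctan2(*(c-d)[[1,0]])))
u=np.array([np.cos(np.radians(-24.4)),np.sin(np.radians(-24.4))])
m=((c+d)/2)[:2]; print('grip', m-u*(.112-.079), 'mid', m+u*.079)
```

```text
[0.34199979 0.13833561 0.05      ] [0.41461331 0.10583468 0.05      ] -24.11270642459494
[0.40420836 0.04965762 0.05      ] [0.45113202 0.15240528 0.05      ] [0.42767019 0.10103145 0.05      ] 0.11295535482914945 -114.54562814334682
grip [0.39761763 0.11466389] mid [0.4996142 0.0683962]
```

```bash
python3 -m crank '[[[-0.4,-4,4,-20,0,0,0],[-0.4,0,0,-50,0,0,0],[-0.4,0,0,-50,0,0,0],[-0.4,0,0,-50,0,0,0],[-0.4,0,0,-20,0,0,0],[-0.4,0,0,0,0,0,0],[-0.4,0,0,0,0,0,0]]]'
python3 - <<'E'
from h import *
snap('wrist','w7');o=ctrl.get_obs();print(o['eef_pos'],o['ee_rot'])
E
```

```text
clock: 21.22
eef_pos: [0.3993, 0.1129, 0.0605]
ee_rot: [3.141, 0.001, 2.715]
contact_force: [0.5, -0.2, -0.4]
opening: 0.0665
[0.39939103 0.11297023 0.06069292] [3.14047012e+00 1.72280316e-03 2.71551096e+00]
```

View pics/w7.png

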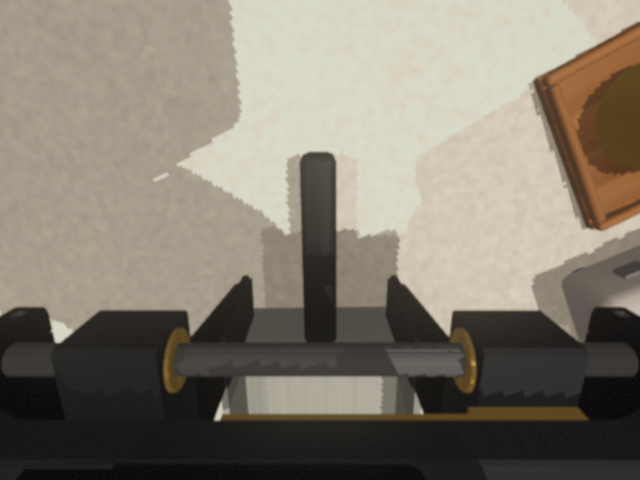

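```bash
python3 -m crank '[[[-0.4,0,0,-25,0,0,0],[-0.4,0,0,-14,0,0,0],[-0.4,0,0,-3,0,0,0],[-0.4,0,0,0,0,0,0],[1,0,0,0,0,0,0],[1,0,0,0,0,0,0],[1,0,0,0,0,0,0],[1,0,0,0,0,0,0],[1,0,0,0,0,0,0],[1,0,0,0,0,0,0],[1,0,0,0,0,0,0]]]' 58
```

```text
clock: 22.65
eef_pos: [0.3987, 0.1131, 0.0176]
ee_rot: [3.141, 0.0, 2.716]
contact_force: [-0.6, -0.0, 0.7]
opening: 0.0175
```

```bash
python3 -m crank '[[[1,0,0,10,0,0,0],[1,0,0,20,0,0,0],[1,0,0,25,0,0,0],[1,0,0,0,0,0,0]]]' 58
python3 - <<'E'
from h import *
np.set_printoptions(precision=4,suppress=True)
b=lambda x,y:(355+x/4,210+y/4)
for n,px,z in [('farTL',b(608,75),.139),('farBR',b(620,275),.139),('gateT',b(253,40),.14),('gateB',b(268,322),.14),('cheekTop',b(240,38),.1),('cheekBot',b(255,325),.1)]: print(n,at_z('top',px,z))
snap('scene','s9');snap('wrist','w8');snap('top','t4')
E
```

```text
clock: 23.15
eef_pos: [0.3992, 0.1132, 0.0742]
ee_rot: [3.14, 0.003, 2.716]
contact_force: [-0.0, -0.4, -2.3]
opening: 0.0174
farTL [ 0.6259 -0.3106  0.139 ]
farBR [ 0.5177 -0.3138  0.139 ]
gateT [ 0.6434 -0.1178  0.14  ]
gateB [ 0.4912 -0.1239  0.14  ]
cheekTop [ 0.6499 -0.1186  0.1   ]
cheekBot [ 0.4893 -0.125   0.1   ]
```

View pics/s9.png

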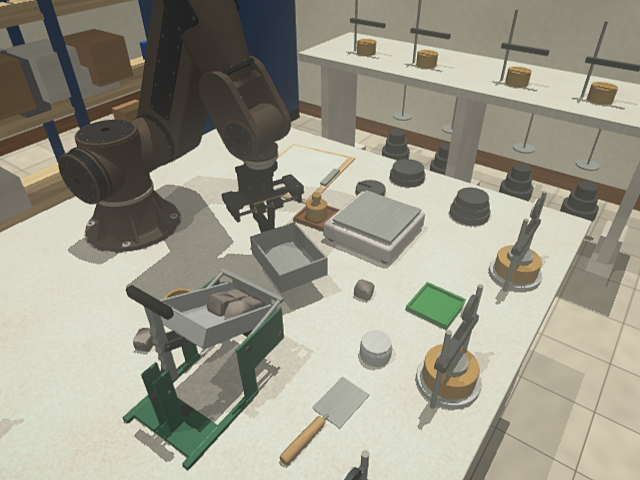

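View pics/t4.png

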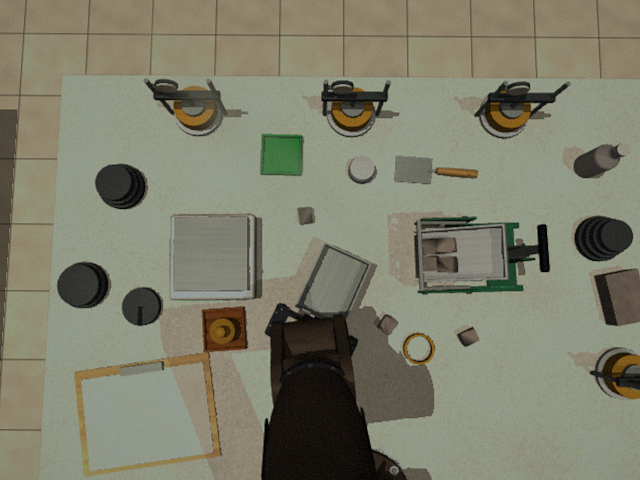

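```bash
python3 -m crank '[[[1,20,2,0,0,0,-7],[1,25,1,0,0,0,-9],[1,25,1,0,0,0,-9],[1,25,1,0,0,0,-9],[1,25,1,0,0,0,-9],[1,22,1,0,0,0,-9],[1,18,0,0,0,0,-8],[1,0,0,0,0,0,-3.8],[1,0,0,0,0,0,0],[1,0,0,0,0,0,0]]]' 58
python3 - <<'E'
from h import *
o=ctrl.get_obs();print(o['eef_pos'],o['ee_rot'])
for n in('scene','wrist','top'):snap(n,n+'10')
im=cv2.imread('pics/top10.png');cv2.imwrite('pics/t10a.png',cv2.resize(im[190:340,300:500],(800,600),interpolation=cv2.INTER_CUBIC))
E
```

```text
clock: 24.55
eef_pos: [0.5583, 0.1201, 0.072]
ee_rot: [-3.141, 0.0, 1.604]
contact_force: [1.3, 0.5, -1.3]
opening: 0.0176
[0.55828024 0.12005429 0.07204858] [-3.14060332e+00  6.86875780e-05  1.60418245e+00]
```

View pics/t10a.png

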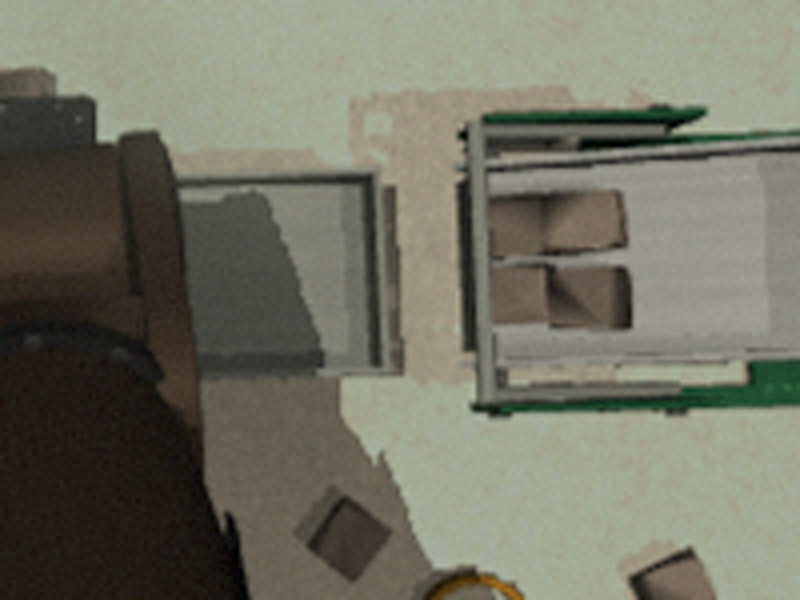

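View pics/scene10.png

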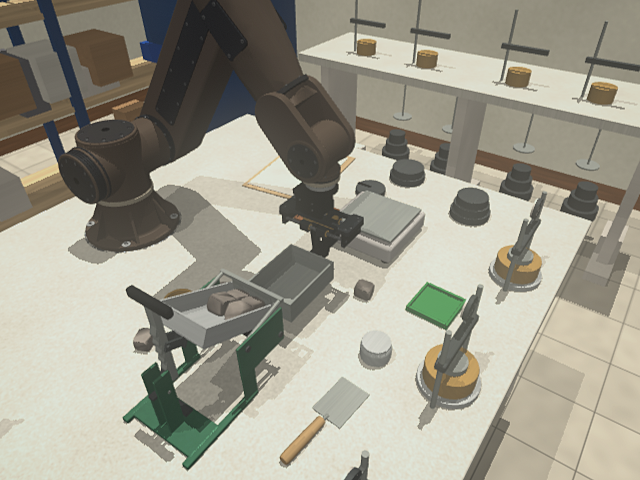

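View pics/wrist10.png

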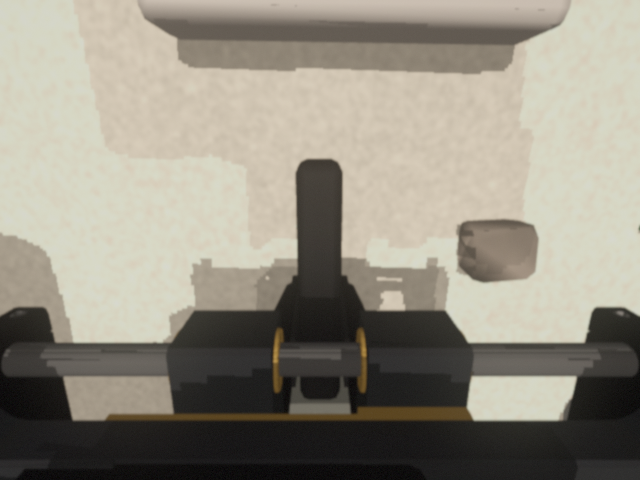

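Run:
```python
from h import *
b=lambda x,y:(300+x/4,190+y/4)
print(ray('top',(0,0))[0])
for px in [(378,172),(384,372),(180,176),(200,374)]: print(at_z('top',b(*px),.104))
# predicted pan corners
th=np.radians(-88.1);u=np.array([np.cos(th),np.sin(th)]);v=np.array([-u[1],u[0]])
g=np.array([.5583,.1200])
for s in(1,-1):
  P=g+u*.191+v*.058*s; q=proj('top',[*P,.104])[0]; print(P,(q-[300,190])*4)
# gate/mouth: cheeks at lip y +-76
l=np.array([.567,-.122])
for s in(1,-1):
  P=l+v*.076*s; q=proj('top',[*P,.10])[0]; print('cheek',P,(q-[300,190])*4)
```

```text
[0.49618694 0.10494159 1.23043359]
[ 0.61855288 -0.07159003  0.104     ]
[ 0.50714763 -0.0740134   0.104     ]
[0.61547634 0.03918118 0.104     ]
[0.50531575 0.02792807 0.104     ]
[ 0.62260075 -0.06897199] [373.26479105 164.77282952]
[ 0.50666453 -0.07281799] [381.85007317 372.86023124]
cheek [ 0.64295822 -0.11948021] [461.62949782 130.260379  ]
cheek [ 0.49104178 -0.12451979] [474.03664886 401.84429727]
```

```bash
python3 -m crank '[[[1,2,0,-20,0,0,0],[1,0,0,-20,0,0,0],[1,0,0,-7,0,0,0],[1,0,0,0,0,0,0],[1,0,0,0,0,0,0]]]' 58
python3 - <<'E'
from h import *
o=ctrl.get_obs();print(o['eef_pos'],o['ee_rot'])
snap('scene','s11')
im=cv2.imread('pics/s11.png');cv2.imwrite('pics/s11a.png',cv2.resize(im[210:390,130:370],(800,600),interpolation=cv2.INTER_CUBIC))
E
```

```text
clock: 25.32
eef_pos: [0.561, 0.1201, 0.0263]
ee_rot: [3.141, -0.0, 1.603]
contact_force: [-0.0, -0.3, -1.3]
opening: 0.0179
[0.56099986 0.12010731 0.02634574] [ 3.14053259e+00 -5.58091650e-05  1.60272126e+00]
```

View pics/s11a.png

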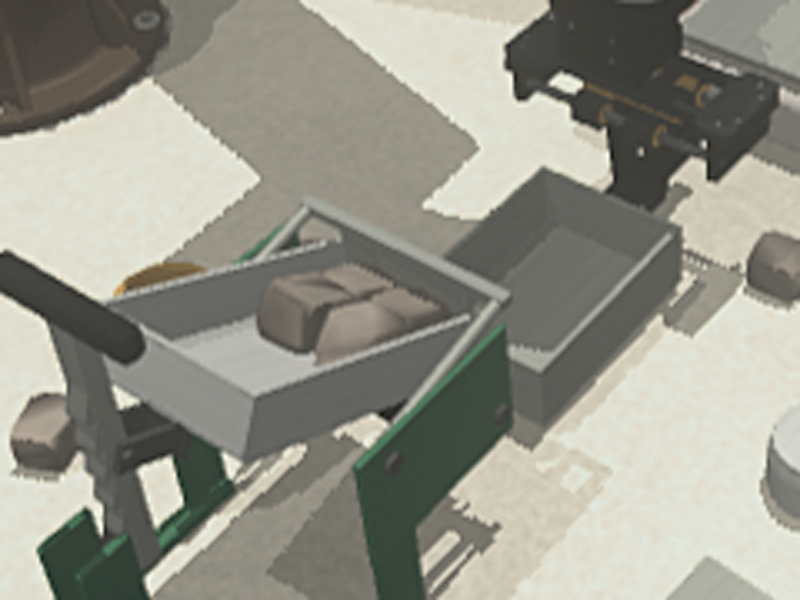

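Pan is level and a few mm over the bench, clear of stray and tray. Lower a bit more and advance under the lip.

```bash
python3 -m crank '[[[1,0,0,-5,0,0,0],[1,1,-20,0,0,0,0],[1,1,-20,0,0,0,0],[1,1,-15,0,0,0,0],[1,0,0,0,0,0,0]]]' 58
python3 - <<'E'
from h import *
o=ctrl.get_obs();print(o['eef_pos'],o['ee_rot'])
snap('top','t12');snap('scene','s12')
im=cv2.imread('pics/t12.png');cv2.imwrite('pics/t12a.png',cv2.resize(im[190:340,300:500],(800,600),interpolation=cv2.INTER_CUBIC))
E
```

```text
clock: 26.0
eef_pos: [0.5638, 0.0635, 0.0207]
ee_rot: [3.141, 0.0, 1.6]
contact_force: [0.4, -0.0, -1.1]
opening: 0.0179
[0.56383342 0.06354248 0.0207204 ] [3.14141023e+00 1.85817883e-05 1.60036349e+00]
```

View pics/t12a.png

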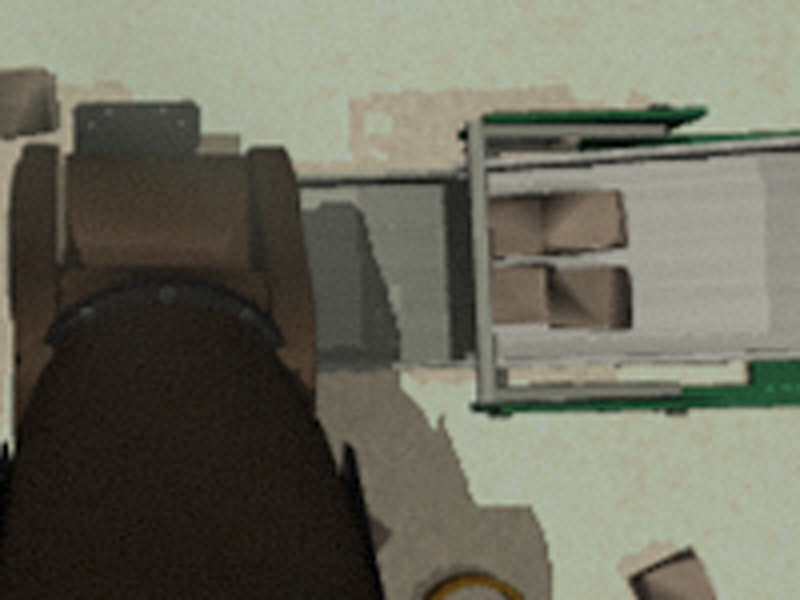

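Run:
```python
from h import *
b=lambda x,y:(300+x/4,190+y/4)
for n,px,z in [('pan up',(380,180),.053),('pan lo',(420,362),.053),('wall up',(490,166),.139),('wall lo',(497,357),.139),('wall up',(490,166),.12),('wall lo',(497,357),.12),('bar up',(478,120),.14),('bar lo',(486,402),.14),('cheek up',(470,128),.09),('cheek lo',(480,408),.09)]: print(n,at_z('top',b(*px),z))
im=cv2.imread('pics/s12.png');cv2.imwrite('pics/s12a.png',cv2.resize(im[210:390,130:370],(800,600),interpolation=cv2.INTER_CUBIC))
```

```text
pan up [ 0.61939878 -0.08071407  0.053     ]
pan lo [ 0.51356318 -0.10302976  0.053     ]
wall up [ 0.61847704 -0.12689298  0.139     ]
wall lo [ 0.51526725 -0.12925376  0.139     ]
wall up [ 0.62060591 -0.13092882  0.12      ]
wall lo [ 0.5155994  -0.13333071  0.12      ]
bar up [ 0.6434471  -0.12050185  0.14      ]
bar lo [ 0.49118645 -0.12281002  0.14      ]
cheek up [ 0.64558567 -0.12623562  0.09      ]
cheek lo [ 0.48759199 -0.12984682  0.09      ]
```

View pics/s12a.png

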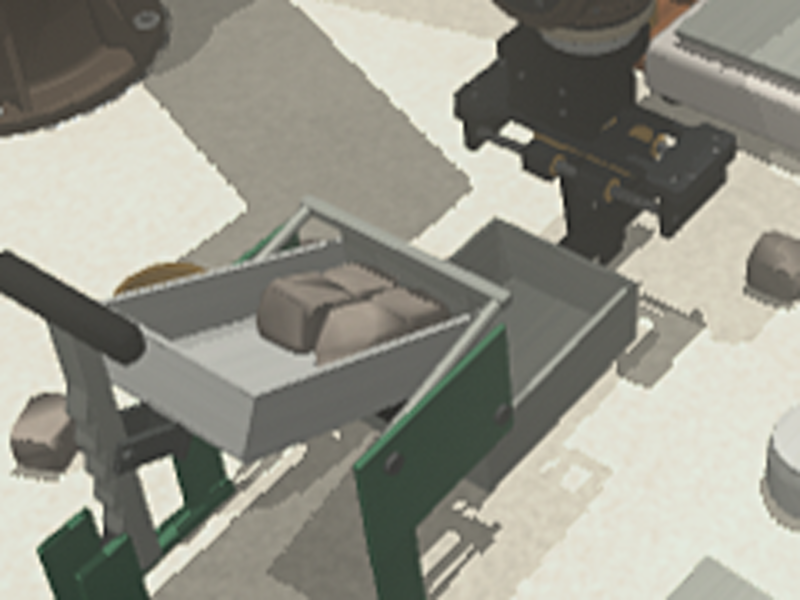

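Lateral alignment good (pan centre x≈0.5665, mouth 0.567). Advance onto the paddle.

```bash
python3 -m crank '[[[1,0,-15,0,0,0,0],[1,1,-15,0,0,0,0],[1,0,-12,0,0,0,0],[1,1,-9,0,0,0,0],[1,0,0,0,0,0,0],[1,0,0,0,0,0,0],[1,0,0,0,0,0,0],[1,0,0,0,0,0,0],[1,0,0,0,0,0,0],[1,0,0,0,0,0,0]]]' 60
python3 - <<'E'
from h import *
o=ctrl.get_obs();print(o['eef_pos'],o['ee_rot'])
snap('top','t13');snap('scene','s13')
im=cv2.imread('pics/t13.png');cv2.imwrite('pics/t13a.png',cv2.resize(im[190:340,300:500],(800,600),interpolation=cv2.INTER_CUBIC))
im=cv2.imread('pics/s13.png');cv2.imwrite('pics/s13a.png',cv2.resize(im[210:390,130:370],(800,600),interpolation=cv2.INTER_CUBIC))
E
```

```text
clock: 27.35
eef_pos: [0.5656, 0.0141, 0.0206]
ee_rot: [-3.142, 0.0, 1.603]
contact_force: [-0.7, -2.6, -2.8]
opening: 0.0178
[0.56559771 0.01413549 0.02064947] [-3.14156790e+00  2.91995507e-05  1.60278336e+00]
```

View pics/t13a.png

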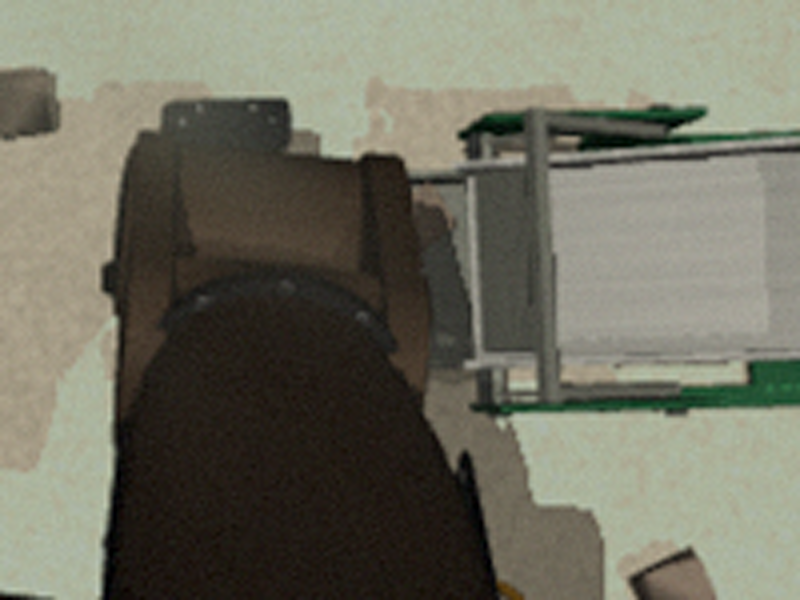

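View pics/s13a.png

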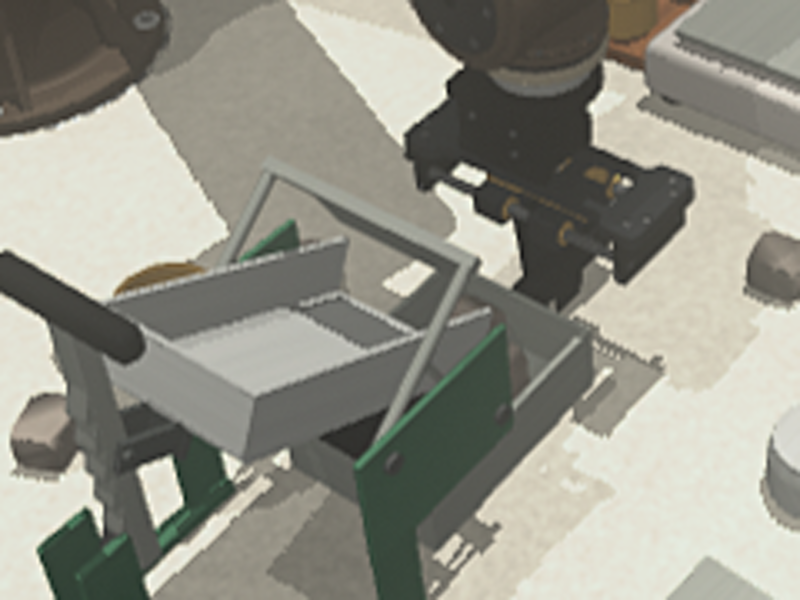

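Gate is open, tray empty, lumps lie in the pan, none seen on the bench. Withdraw straight.

```bash
python3 -m crank '[[[1,0,10,0,0,0,0],[1,-1,15,0,0,0,0],[1,0,20,0,0,0,0],[1,-1,20,0,0,0,0],[1,-1,25,0,0,0,0],[1,-1,20,0,0,0,0],[1,0,10,0,0,0,0],[1,0,0,0,0,0,0],[1,0,0,0,0,0,0]]]' 60
python3 - <<'E'
from h import *
o=ctrl.get_obs();print(o['eef_pos'],o['ee_rot'],o['contact_force'])
snap('top','t14');snap('scene','s14')
im=cv2.imread('pics/s14.png');cv2.imwrite('pics/s14a.png',cv2.resize(im[180:390,110:390],(800,600),interpolation=cv2.INTER_CUBIC))
E
```

```text
clock: 28.58
eef_pos: [0.5617, 0.1337, 0.0207]
ee_rot: [3.141, 0.0, 1.602]
contact_force: [0.4, -0.2, -3.0]
opening: 0.0177
[0.56174614 0.13369675 0.02066322] [3.14144307e+00 7.80382452e-06 1.60229626e+00] [ 0.42124792 -0.19422898 -3.04078001]
```

View pics/t14.png

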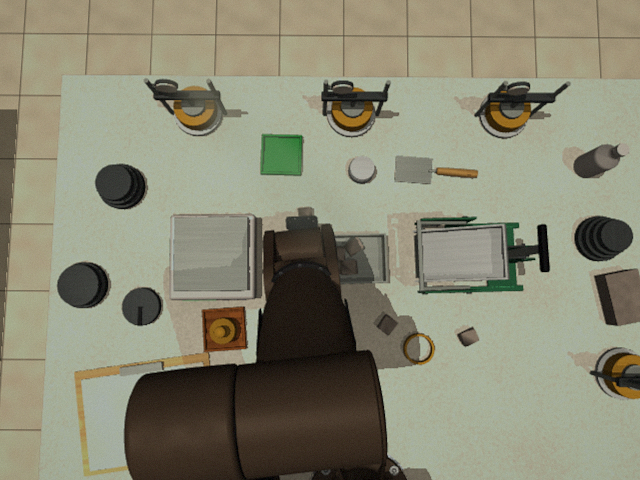

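View pics/s14a.png

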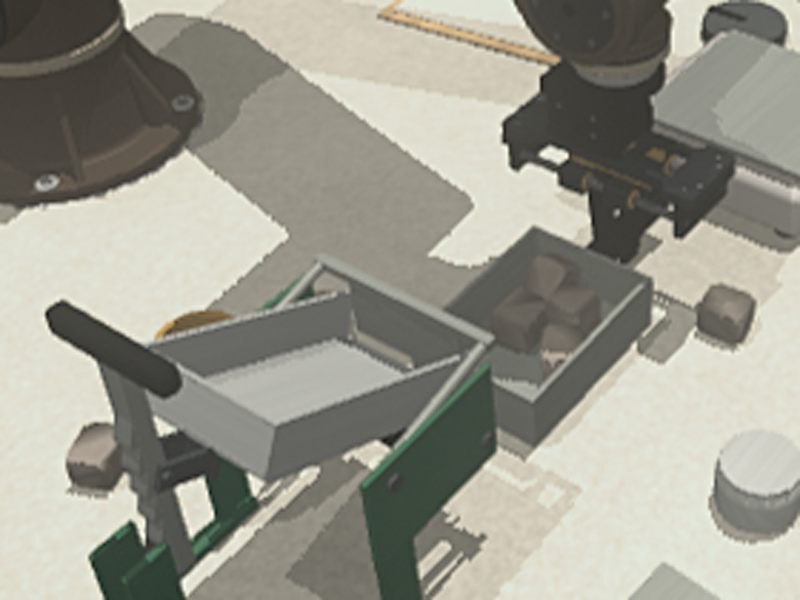

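All four lumps are in the pan (zoom (550,310)); tray empty, gate shut. Lift and carry to the balance.

```bash
python3 -m crank '[[[1,0,0,15,0,0,0],[1,0,0,35,0,0,0],[1,0,0,40,0,0,0],[1,0,0,25,0,0,0],[1,0,0,0,0,0,0],[1,0,20,0,0,0,0],[1,1,35,0,0,0,0],[1,1,40,0,0,0,0],[1,1,40,0,0,0,0],[1,1,40,0,0,0,0],[1,1,40,0,0,0,0],[1,1,40,0,0,0,0],[1,1,35,0,0,0,0],[1,0,20,0,0,0,0],[1,0,10,0,0,0,0],[1,0,0,0,0,0,0],[1,0,0,0,0,0,0]]]' 60
python3 - <<'E'
from h import *
o=ctrl.get_obs();print(o['eef_pos'],o['ee_rot'],o['contact_force'])
for n in ('top','scene','wrist'): snap(n,n+'15')
im=cv2.imread('pics/top15.png');cv2.imwrite('pics/t15a.png',cv2.resize(im[195:345,115:315],(800,600),interpolation=cv2.INTER_CUBIC))
E
```

```text
clock: 30.8
eef_pos: [0.5689, 0.4531, 0.1356]
ee_rot: [-3.141, 0.0, 1.602]
contact_force: [0.5, -0.8, -4.1]
opening: 0.0176
[0.56888742 0.45307244 0.13564609] [-3.14148968e+00  3.42739661e-04  1.60177016e+00] [ 0.45265448 -0.84478961 -4.07259167]
```

View pics/t15a.png

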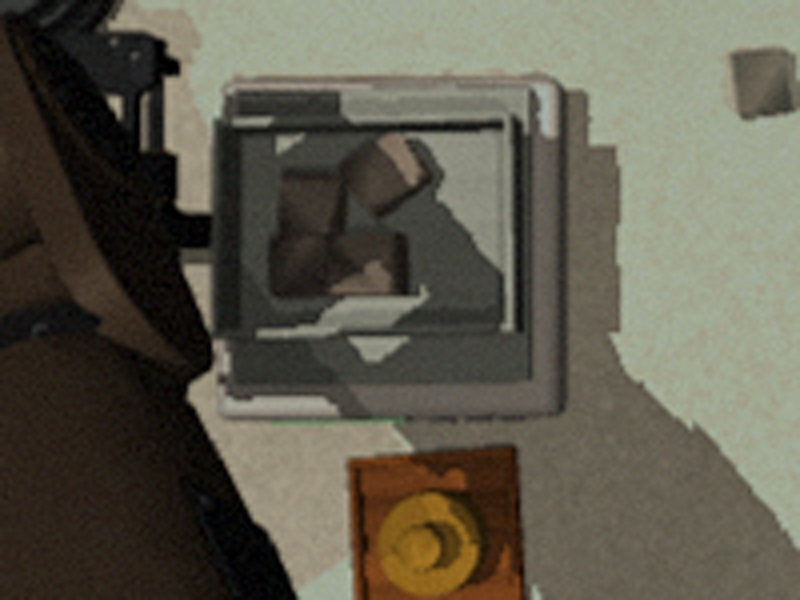

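View pics/scene15.png

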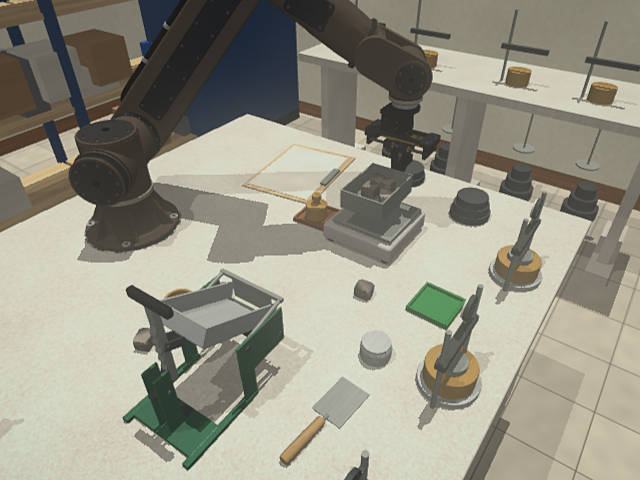

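Run:
```python
from h import *
b=lambda x,y:(115+x/4,195+y/4)
c=np.array([at_z('top',b(*p),.1676)[:2] for p in [(213,119),(522,114),(522,333),(213,338)]]);print(c,c.mean(0),np.linalg.norm(c[0]-c[1]))
c=np.array([at_z('top',b(*p),.068)[:2] for p in [(236,85),(528,85),(530,381),(235,381)]]);print(c,c.mean(0))
o=ctrl.get_obs()['eef_pos'];th=np.radians(-88.2);print('pan pred',o[:2]+.112*np.array([np.cos(th),np.sin(th)]))
im=cv2.imread('pics/scene15.png');cv2.imwrite('pics/s15a.png',cv2.resize(im[130:280,300:500],(800,600),interpolation=cv2.INTER_CUBIC))
```

```text
[[0.62559604 0.41620472]
 [0.62948287 0.25321996]
 [0.51416839 0.25078815]
 [0.51040744 0.41203479]] [0.56991368 0.33306191] 0.1630311027591939
[[0.65762713 0.43280147]
 [0.658906   0.26400182]
 [0.48860214 0.25932015]
 [0.48740792 0.42740043]] [0.5731358  0.34588097]
pan pred [0.57248557 0.34133424]
```

View pics/s15a.png

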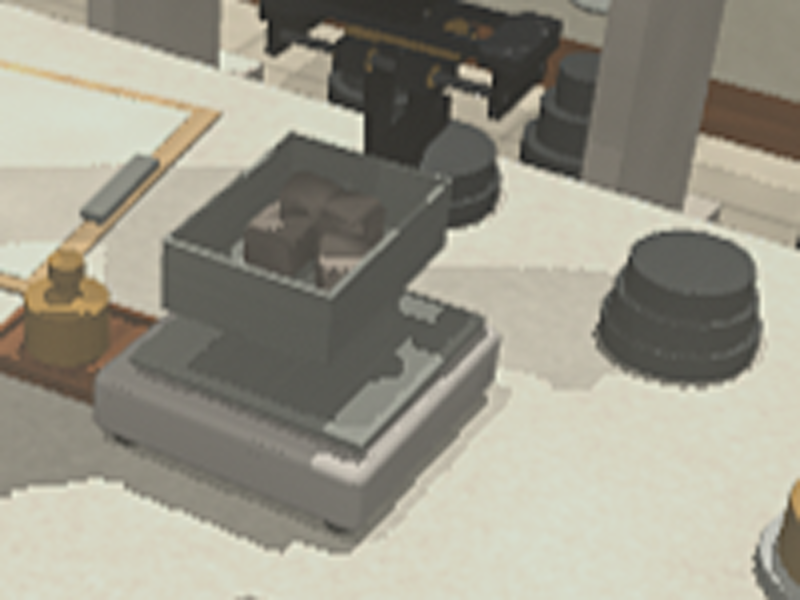

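```bash
python3 -m crank '[[[1,2,8,0,0,0,0],[1,0,0,-20,0,0,0],[1,0,0,-18,0,0,0],[1,0,0,-5,0,0,0],[1,0,0,0,0,0,0],[1,0,0,0,0,0,0]]]' 60
python3 - <<'E'
from h import *
o=ctrl.get_obs();print(o['eef_pos'],o['ee_rot'],o['contact_force'])
for n in ('top','scene'): snap(n,n+'16')
im=cv2.imread('pics/top16.png');cv2.imwrite('pics/t16a.png',cv2.resize(im[195:345,115:315],(800,600),interpolation=cv2.INTER_CUBIC))
im=cv2.imread('pics/scene16.png');cv2.imwrite('pics/s16a.png',cv2.resize(im[130:280,300:500],(800,600),interpolation=cv2.INTER_CUBIC))
E
```

```text
clock: 31.7
eef_pos: [0.5709, 0.4622, 0.0932]
ee_rot: [3.141, -0.0, 1.603]
contact_force: [0.7, 0.2, -3.5]
opening: 0.0178
[0.57091317 0.46221048 0.09318856] [ 3.14075659e+00 -4.34389806e-04  1.60264052e+00] [ 0.67673603  0.23955536 -3.53096316]
```

View pics/t16a.png

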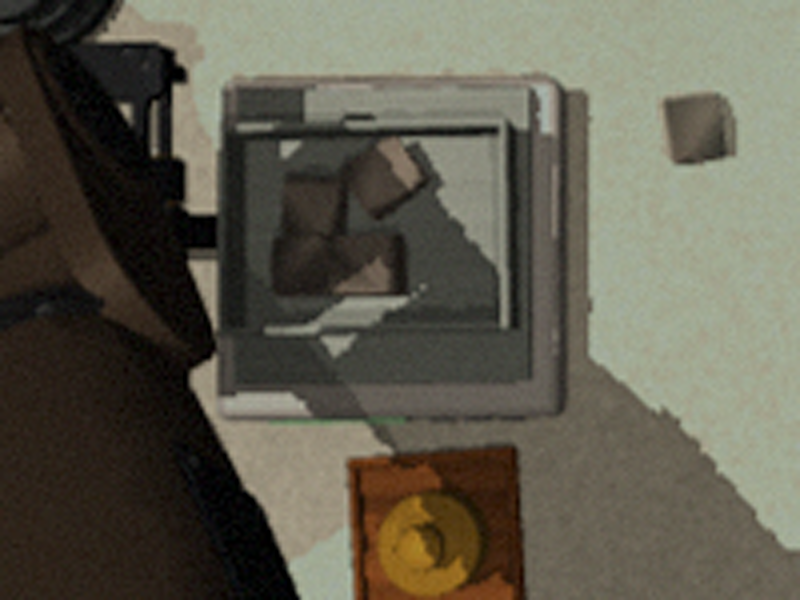

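View pics/s16a.png

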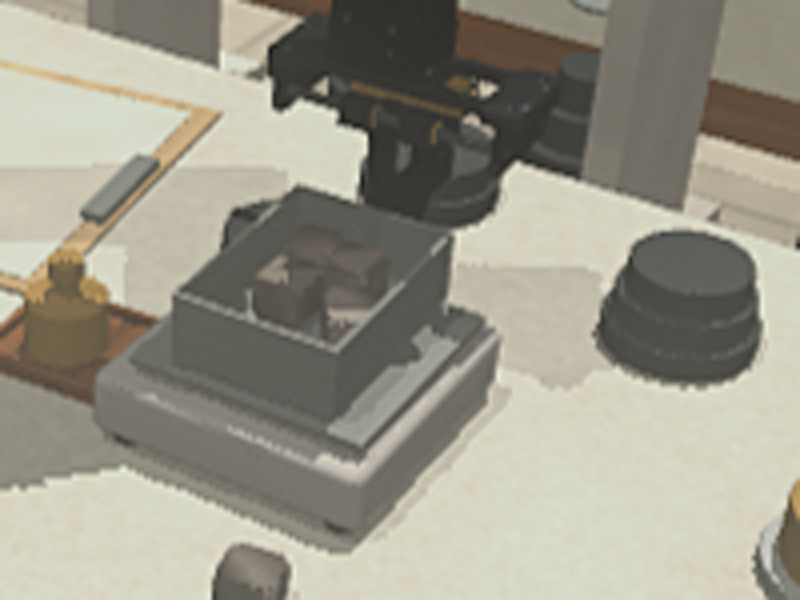

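Run:
```python
from h import *
b=lambda x,y:(115+x/4,195+y/4)
c=np.array([at_z('top',b(*p),.125)[:2] for p in [(220,122),(514,120),(516,330),(218,332)]]);print(c,c.mean(0),np.linalg.norm(c[0]-c[1]),np.linalg.norm(c[1]-c[2]))
a=lambda x,y:(300+x/4,130+y/4)
c=np.array([at_z('scene',a(*p),.125)[:2] for p in [(172,295),(302,187),(452,237),(338,352)]]);print(c,c.mean(0))
c=np.array([at_z('scene',a(*p),.068)[:2] for p in [(133,358),(487,327),(358,450)]]);print(c,(c[0]+c[1])/2)
s=cv2.imread('pics/scene15.png')
```

```text
[[0.62915318 0.42478148]
 [0.63147212 0.26348537]
 [0.51649134 0.25992863]
 [0.51424516 0.42174699]] [0.57284045 0.34248561] 0.16131277961669907 0.11503577948765917
[[0.52611124 0.25888552]
 [0.52319268 0.41829227]
 [0.63453248 0.41907274]
 [0.64024506 0.26461214]] [0.58102036 0.34021567]
[[0.49885094 0.25673055]
 [0.66673013 0.41921459]
 [0.66376089 0.25594433]] [0.58279054 0.33797257]
```

```bash
python3 -m crank '[[[1,0,0,-4,0,0,0],[1,0,0,-2,0,0,0],[1,0,0,0,0,0,0]]]' 60;  python3 -m crank '[[[1,0,0,-1,0,0,0],[1,0,0,-1,0,0,0],[1,0,0,0,0,0,0]]]' 60
```

```text
clock: 32.17
eef_pos: [0.5708, 0.4623, 0.0871]
ee_rot: [3.141, -0.0, 1.603]
contact_force: [-0.2, 1.4, 2.8]
opening: 0.0177
clock: 32.55
eef_pos: [0.5709, 0.4625, 0.0859]
ee_rot: [3.14, -0.001, 1.603]
contact_force: [-1.0, 2.8, 8.7]
opening: 0.018
```

```bash
python3 -m crank '[[[0.5,0,0,0,0,0,0],[0.2,0,0,0,0,0,0],[-0.2,0,0,0,0,0,0],[-0.2,0,0,0,0,0,0],[-0.2,0,0,10,0,0,0],[-0.2,0,0,30,0,0,0],[-0.2,0,0,50,0,0,0],[-0.2,0,0,50,0,0,0],[-0.2,0,0,0,0,0,0]]]'
python3 - <<'E'
from h import *
o=ctrl.get_obs();print(o['eef_pos'],o['ee_rot'],o['contact_force'])
for n in ('top','scene'): snap(n,n+'17')
im=cv2.imread('pics/top17.png');cv2.imwrite('pics/t17a.png',cv2.resize(im[195:345,115:315],(800,600),interpolation=cv2.INTER_CUBIC))
E
```

```text
clock: 33.67
eef_pos: [0.5718, 0.4629, 0.2303]
ee_rot: [3.135, -0.004, 1.603]
contact_force: [0.9, 0.1, -0.0]
opening: 0.0572
[0.57175331 0.46290165 0.23030674] [ 3.13451907 -0.00438783  1.60276368] [ 0.86139084  0.07498789 -0.0048808 ]
```

View pics/t17a.png

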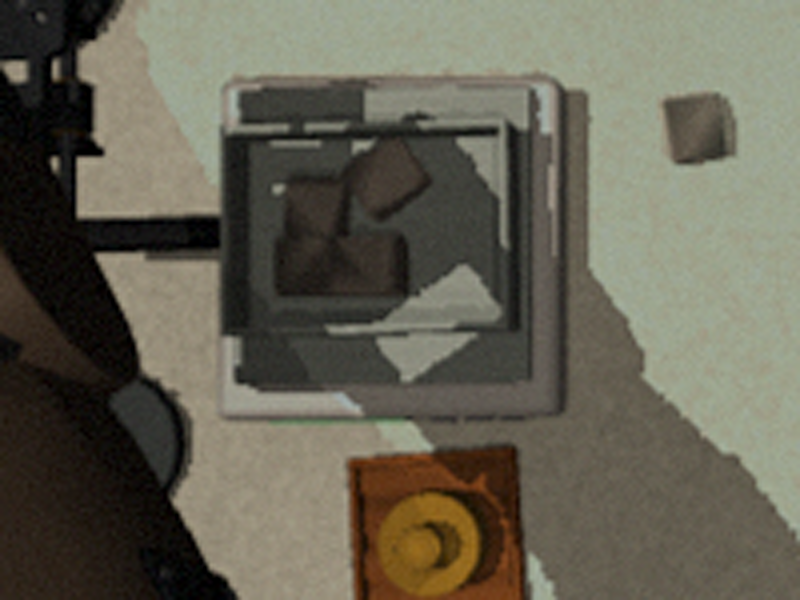

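View pics/scene17.png

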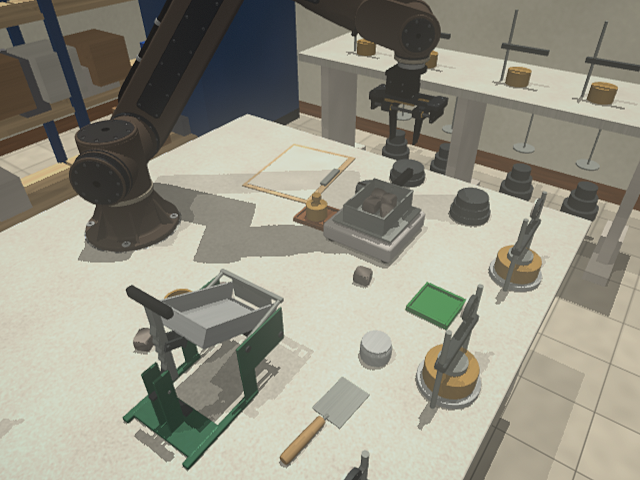

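Pan stands on the platform, four lumps in it, handle free. stray2 was knocked aside and now shows at about (290,227) in the top view. Locating strays anew.

Run:
```python
from h import *
b=lambda x,y:(115+x/4,195+y/4)
print(at_z('top',b(698,128),.022))
c=np.array([at_z('top',b(*p),.026)[:2] for p in [(665,97),(720,94),(726,160),(672,163)]]);print(c,c.mean(0))
print([(r['score'],r['at'],at_z('scene',r['at'],.015)) for r in imaging.tip_of('scene','stray2_mid')])
print(ctrl.get_obs()['eef_pos'])
```

```text
[0.64007005 0.16773298 0.022     ]
[[0.65815112 0.18753169]
 [0.66021362 0.15459591]
 [0.62046817 0.15055811]
 [0.61842615 0.18279097]] [0.63931476 0.16886917]
[(0.52, [363.9, 275.5], array([0.64732204, 0.17151658, 0.015     ]))]
[0.57027739 0.46182612 0.22406553]
```

```bash
python3 -m crank '[[[-0.4,8,-33,0,0,0,-9.6],[-0.4,8,-33,0,0,0,-9.7],[-0.4,8,-33,0,0,0,-9.7],[-0.4,8,-33,0,0,0,-9.7],[-0.4,8,-33,0,0,0,-9.7],[-0.4,8,-33,0,0,0,-9.7],[-0.4,8,-33,0,0,0,-9.7],[-0.4,8,-33,-20,0,0,-9.7],[-0.4,6,-30,-30,0,0,-9.7],[-0.4,0,0,-30,0,0,0],[-0.4,0,0,0,0,0,0],[-0.4,0,0,0,0,0,0]]]' 25
python3 - <<'E'
from h import *
o=ctrl.get_obs();print(o['eef_pos'],o['ee_rot'])
snap('wrist','w18')
for z in(.015,): print([(r['score'],r['at'],at_z('wrist',r['at'],z)) for r in imaging.tip_of('wrist','stray2_mid')])
E
```

```text
clock: 35.33
eef_pos: [0.6408, 0.1684, 0.1451]
ee_rot: [3.142, -0.0, 0.081]
contact_force: [0.3, -0.7, 0.5]
opening: 0.0667
[0.64082939 0.16842886 0.14511939] [ 3.14151938e+00 -1.10860906e-04  8.13812585e-02]
[(0.64, [318.4, 226.8], array([0.64269722, 0.17058384, 0.015     ]))]
```

View pics/w18.png

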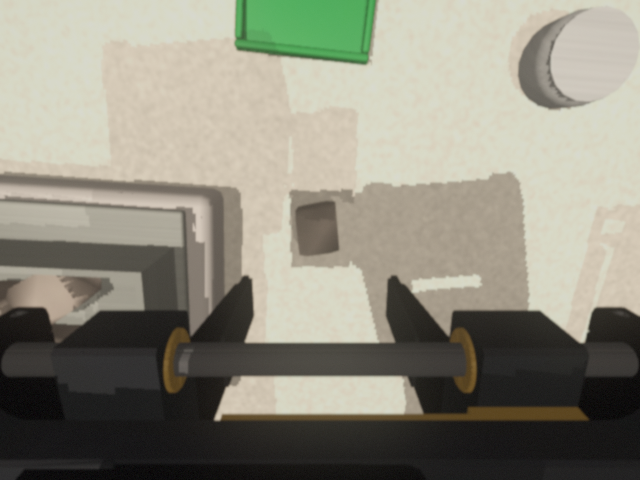

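Lump at (317,228), aligned with the tool. With the jaws along y the gripper body would come within 5 mm of the pan, so I turn 90° and grip along its other axis.

```bash
python3 -m crank '[[[-0.4,1,2,0,0,0,10],[-0.4,1,0,0,0,0,10],[-0.4,0,0,0,0,0,10],[-0.4,0,0,0,0,0,10],[-0.4,0,0,0,0,0,10],[-0.4,0,0,0,0,0,10],[-0.4,0,0,0,0,0,10],[-0.4,0,0,0,0,0,10],[-0.4,0,0,0,0,0,10],[-0.4,0,0,-30,0,0,0],[-0.4,0,0,-30,0,0,0],[-0.4,0,0,0,0,0,0]]]' 25
python3 - <<'E'
from h import *
o=ctrl.get_obs();print(o['eef_pos'],o['ee_rot'])
snap('wrist','w19');snap('scene','s19')
E
```

```text
clock: 36.92
eef_pos: [0.6419, 0.1702, 0.0838]
ee_rot: [-3.139, 0.0, 1.652]
contact_force: [-0.1, 0.3, 1.5]
opening: 0.0668
[0.64194722 0.17023568 0.08379667] [-3.13926378e+00  2.37755252e-04  1.65200742e+00]
```

View pics/w19.png

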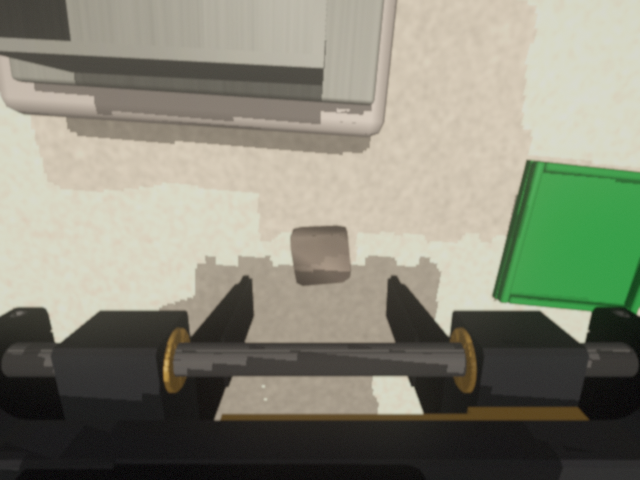

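```bash
python3 -m crank '[[[-0.4,0,0,-35,0,0,0],[-0.4,0,0,-27,0,0,0],[-0.4,0,0,-9,0,0,0],[-0.4,0,0,0,0,0,0],[1,0,0,0,0,0,0],[1,0,0,0,0,0,0],[1,0,0,0,0,0,0],[1,0,0,0,0,0,0],[1,0,0,10,0,0,0],[1,0,0,35,0,0,0],[1,0,0,50,0,0,0],[1,0,0,50,0,0,0],[1,0,0,0,0,0,0]]]' 25
```

```text
clock: 38.65
eef_pos: [0.6442, 0.1704, 0.1633]
ee_rot: [3.134, -0.001, 1.652]
contact_force: [-0.6, 0.3, -1.1]
opening: 0.0389
```

```bash
python3 -m crank '[[[1,-15,20,0,0,0,-3],[1,-20,28,0,0,0,0],[1,-22,30,0,0,0,0],[1,-20,28,0,0,0,0],[1,-12,16,0,0,0,0],[1,0,0,0,0,0,0],[1,0,0,0,0,0,0]]]' 25
python3 - <<'E'
from h import *
o=ctrl.get_obs();print(o['eef_pos'],o['ee_rot'])
snap('wrist','w20');snap('top','t20')
im=cv2.imread('pics/t20.png');cv2.imwrite('pics/t20a.png',cv2.resize(im[195:345,115:315],(800,600),interpolation=cv2.INTER_CUBIC))
E
```

```text
clock: 39.52
eef_pos: [0.5542, 0.2914, 0.1585]
ee_rot: [3.142, 0.0, 1.599]
contact_force: [0.3, -0.3, -1.2]
opening: 0.0381
[0.55417593 0.2914059  0.15845758] [3.14155416e+00 2.37712798e-04 1.59873996e+00]
```

View pics/w20.png

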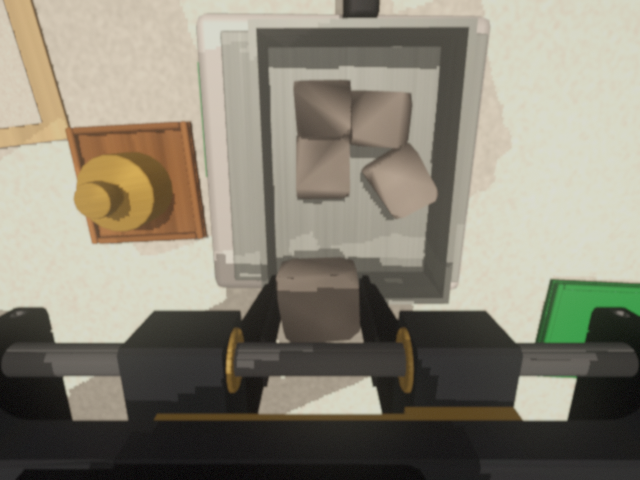

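View pics/t20a.png

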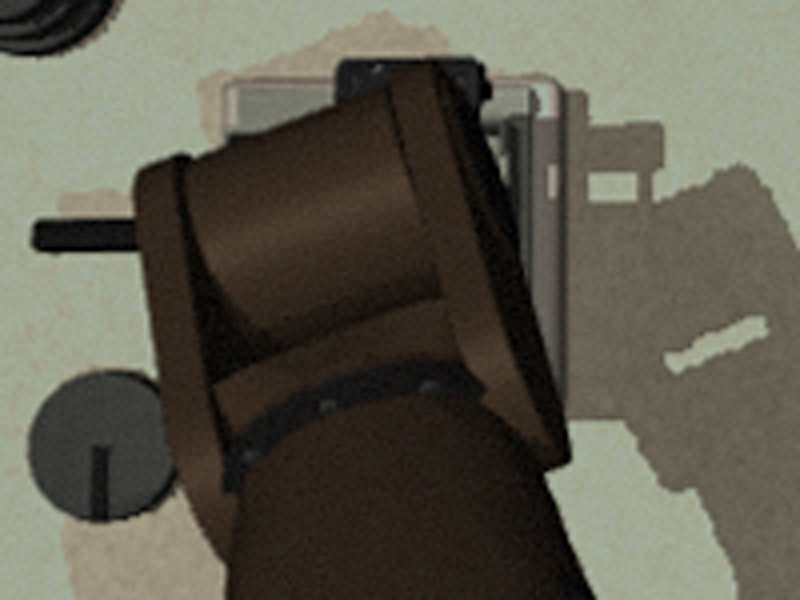

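Run:
```python
from h import *
for n,px,z in [('rim far L',(250,25),.118),('rim far R',(482,22),.118),('rim near R outer',(449,303),.118),('rim near R inner',(428,290),.118),('plat farL',(222,28),.068),('plat nearL',(236,280),.068),('bodyL',(198,18),.05),('lump R end',(400,218),.1),('lump L end',(322,198),.1)]: print(n,at_z('wrist',px,z))
```

```text
rim far L [0.51461642 0.42193009 0.118     ]
rim far R [0.63141581 0.42634401 0.118     ]
rim near R outer [0.63414986 0.27124977 0.118     ]
rim near R inner [0.62017036 0.27962926 0.118     ]
plat farL [0.48831796 0.43180039 0.068     ]
plat nearL [0.49086706 0.26202007 0.068     ]
bodyL [0.46828228 0.4415014  0.05      ]
lump R end [0.60310127 0.3203483  0.1       ]
lump L end [0.55364135 0.33172903 0.1       ]
```

```bash
python3 -m crank '[[[1,-1,3,0,0,0,0],[1,0,0,-25,0,0,0],[1,0,0,-20,0,0,0],[1,0,0,-10,0,0,0],[1,0,0,0,0,0,0]]]' 25
```

```text
clock: 40.25
eef_pos: [0.5526, 0.2949, 0.1033]
ee_rot: [-3.141, 0.0, 1.599]
contact_force: [-0.3, -0.1, 0.0]
opening: 0.0386
```

```bash
python3 -m crank '[[[1,6,0,0,0,0,0],[1,0,0,-8,0,0,0],[1,0,0,-4,0,0,0],[1,0,0,0,0,0,0],[0.1,0,0,0,0,0,0],[0.1,0,0,0,0,0,0],[0.1,0,0,0,0,0,0]]]' 25
python3 -m crank '[[[0.02,0,0,30,0,0,0],[0.02,0,0,40,0,0,0],[0.02,0,0,40,0,0,0],[0.02,0,0,0,0,0,0]]]' 25
python3 - <<'E'
from h import *
o=ctrl.get_obs();print(o['eef_pos'],o['ee_rot'])
snap('wrist','w21')
E
```

```text
clock: 41.12
eef_pos: [0.5587, 0.2951, 0.0918]
ee_rot: [3.141, -0.0, 1.599]
contact_force: [0.3, -0.2, 0.7]
opening: 0.0429
clock: 41.62
eef_pos: [0.5597, 0.2956, 0.2048]
ee_rot: [3.136, -0.002, 1.599]
contact_force: [0.0, 0.3, -0.6]
opening: 0.0466
[0.55966118 0.29556225 0.20484728] [ 3.13626503e+00 -1.94684828e-03  1.59922351e+00]
```

View pics/w21.png

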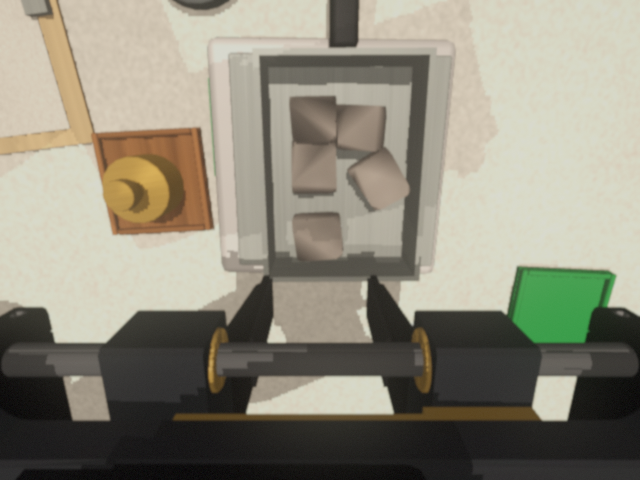

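```bash
python3 -m crank '[[[-0.4,-15,-30,0,0,0,-4],[-0.4,-17,-42,0,0,0,-4],[-0.4,-17,-42,0,0,0,-4],[-0.4,-17,-42,0,0,0,-4],[-0.4,-17,-42,0,0,0,-4],[-0.4,-17,-42,0,0,0,-4],[-0.4,-17,-42,0,0,0,-4],[-0.4,-17,-42,-10,0,0,-4],[-0.4,-16,-37,-20,0,0,-4],[-0.4,0,0,-20,0,0,-4],[-0.4,0,0,0,0,0,0],[-0.4,0,0,0,0,0,0]]]' 25
python3 - <<'E'
from h import *
o=ctrl.get_obs();print(o['eef_pos'],o['ee_rot'])
snap('wrist','w22')
print([(r['score'],r['at'],at_z('wrist',r['at'],.015)) for r in imaging.tip_of('wrist','stray0_mid')])
E
```

```text
clock: 43.18
eef_pos: [0.4087, -0.0656, 0.1517]
ee_rot: [-3.141, 0.0, 0.903]
contact_force: [-0.1, -0.1, -0.1]
opening: 0.0663
[ 0.40874051 -0.06564235  0.15172029] [-3.14115543e+00  1.53308709e-04  9.03028846e-01]
[(0.96, [320.4, 226.9], array([ 0.40910585, -0.06438817,  0.015     ]))]
```

View pics/w22.png

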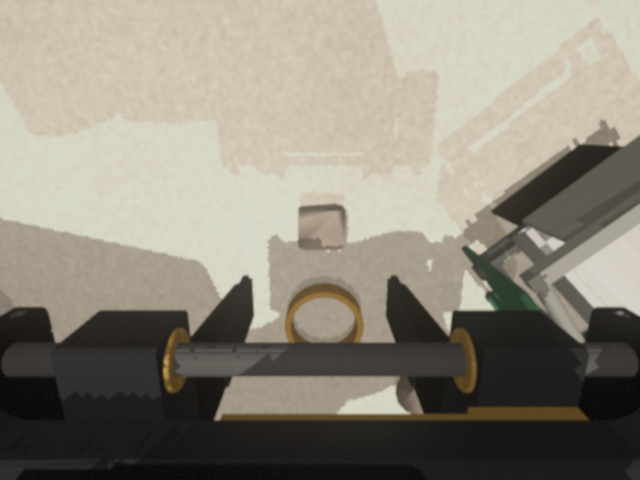

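Run:
```python
from h import *
for n,px,z in [('lump',(322,228),.026),('ring top edge',(324,279),.022),('ringL',(287,318),.022),('ringR',(363,318),.022),('cheek',(466,246),.07),('cheek',(466,246),.13)]: print(n,at_z('wrist',px,z))
b=lambda x,y:(355+x/4,210+y/4)
print('ring top cam',at_z('top',b(257,552),.022))
```

```text
lump [ 0.41128519 -0.06371321  0.026     ]
ring top edge [ 0.3837435  -0.10157158  0.022     ]
ringL [ 0.33446098 -0.11061028  0.022     ]
ringR [ 0.38798252 -0.15286979  0.022     ]
cheek [ 0.49023553 -0.12836569  0.07      ]
cheek [ 0.4823639  -0.09833966  0.13      ]
ring top cam [ 0.35635289 -0.14037341  0.022     ]
```

Lump sits at (322,228), but with this yaw the gripper body would pass 7 mm from the tray cheek. Turning by 90°, with jaws only part open because of the ring.

```bash
python3 -m crank '[[[0,1,1,0,0,0,10],[0,0,0,0,0,0,10],[0,0,0,0,0,0,10],[0,0,0,0,0,0,10],[0,0,0,0,0,0,10],[0,0,0,0,0,0,10],[0,0,0,0,0,0,10],[0,0,0,0,0,0,10],[0,0,0,0,0,0,10],[0,0,0,-30,0,0,0],[0,0,0,-30,0,0,0],[0,0,0,-10,0,0,0],[0,0,0,0,0,0,0],[0,0,0,0,0,0,0]]]' 25
python3 - <<'E'
from h import *
o=ctrl.get_obs();print(o['eef_pos'],o['ee_rot'],o['opening'])
snap('wrist','w23')
E
```

```text
clock: 45.02
eef_pos: [0.4101, -0.065, 0.0825]
ee_rot: [3.141, 0.001, 2.472]
contact_force: [0.6, 1.0, -0.4]
opening: 0.0477
[ 0.41014972 -0.06499119  0.08250963] [3.14101994e+00 1.33591181e-03 2.47218696e+00] 0.047715275334125
```

View pics/w23.png

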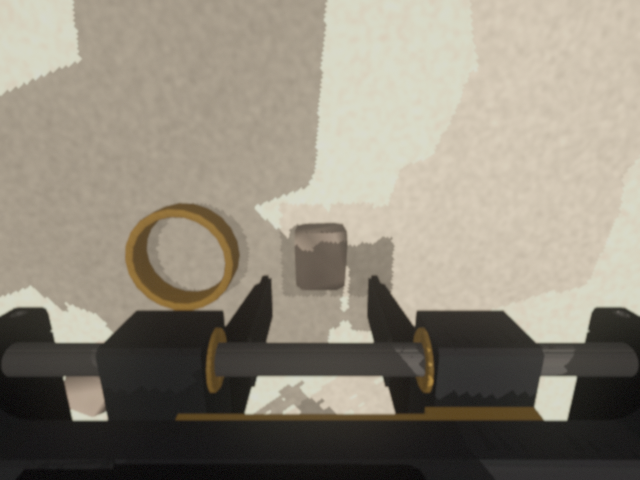

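```bash
python3 -m crank '[[[0,0,0,-35,0,0,0],[0,0,0,-27,0,0,0],[0,0,0,-8,0,0,0],[0,0,0,0,0,0,0],[1,0,0,0,0,0,0],[1,0,0,0,0,0,0],[1,0,0,0,0,0,0],[1,0,0,10,0,0,0],[1,0,0,35,0,0,0],[1,0,0,50,0,0,0],[1,0,0,50,0,0,0],[1,0,0,10,0,0,0]]]' 25
```

```text
clock: 46.58
eef_pos: [0.4103, -0.0651, 0.1698]
ee_rot: [3.14, 0.005, 2.472]
contact_force: [0.8, -1.0, -0.2]
opening: 0.0333
```

```bash
python3 -m crank '[[[1,15,30,0,0,0,-5.5],[1,21,41,0,0,0,-5.5],[1,21,41,0,0,0,-5.5],[1,22,41,0,0,0,-5.5],[1,22,41,0,0,0,-5.5],[1,22,41,0,0,0,-5.5],[1,22,41,0,0,0,-5.5],[1,22,41,0,0,0,-5.5],[1,22,41,0,0,0,-6],[1,0,0,0,0,0,0],[1,0,0,0,0,0,0]]]' 25
python3 - <<'E'
from h import *
o=ctrl.get_obs();print(o['eef_pos'],o['ee_rot'])
snap('wrist','w24')
for n,px,z in []: pass
E
```

```text
clock: 47.95
eef_pos: [0.5979, 0.2927, 0.1656]
ee_rot: [-3.14, 0.001, 1.6]
contact_force: [0.1, -0.2, -0.4]
opening: 0.0334
[0.59791189 0.29267922 0.16558332] [-3.13970305e+00  8.23158020e-04  1.60021809e+00]
```

View pics/w24.png

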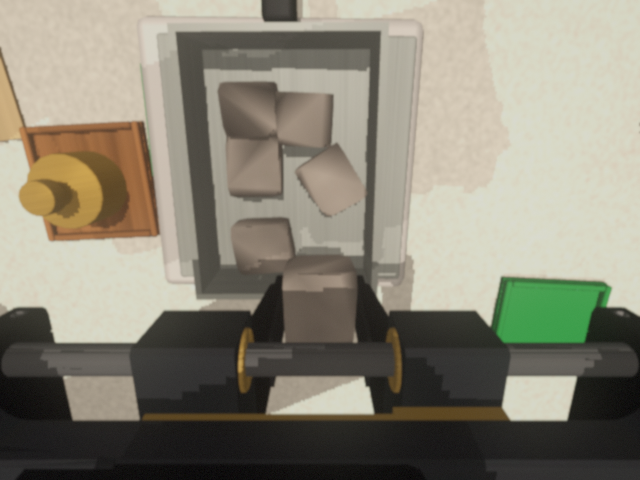

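Run:
```python
from h import *
for n,px,z in [('lumpR edge',(292,240),.1),('lump5 low',(333,215),.1),('lump5 right',(365,185),.09),('innerwall near right floor',(366,275),.072),('rim outR far',(381,32),.118),('rim inR far',(373,45),.118),('rim out near L',(195,297),.118)]: print(n,at_z('wrist',px,z))
```

```text
lumpR edge [0.57830076 0.30291358 0.1       ]
lump5 low [0.60477869 0.32059342 0.1       ]
lump5 right [0.62554789 0.33924091 0.09      ]
innerwall near right floor [0.63281601 0.26847881 0.072     ]
rim outR far [0.62545759 0.42336302 0.118     ]
rim inR far [0.62168585 0.41709735 0.118     ]
rim out near L [0.51772297 0.2683715  0.118     ]
```

```bash
python3 -m crank '[[[1,5,2,0,0,0,0],[1,0,0,-25,0,0,0],[1,0,0,-16,0,0,0],[1,0,0,-3,0,0,0],[1,0,0,0,0,0,0],[1,0,0,0,0,0,0]]]' 25
python3 -m crank '[[[0.1,0,0,0,0,0,0],[0.1,0,0,0,0,0,0],[0.1,0,0,0,0,0,0],[0.1,0,0,30,0,0,0],[0.1,0,0,50,0,0,0],[0.1,0,0,20,0,0,0],[0.1,0,0,0,0,0,0]]]' 25
python3 - <<'E'
from h import *
o=ctrl.get_obs();print(o['eef_pos'],o['ee_rot'])
snap('wrist','w25')
E
```

```text
clock: 48.75
eef_pos: [0.604, 0.2952, 0.1234]
ee_rot: [3.14, -0.0, 1.599]
contact_force: [-0.0, -0.5, -0.0]
opening: 0.0327
clock: 49.62
eef_pos: [0.6041, 0.2952, 0.2242]
ee_rot: [3.139, -0.001, 1.599]
contact_force: [0.0, -0.6, -0.4]
opening: 0.0427
[0.60407278 0.29523674 0.22418144] [ 3.13870929e+00 -9.59962373e-04  1.59912838e+00]
```

View pics/w25.png

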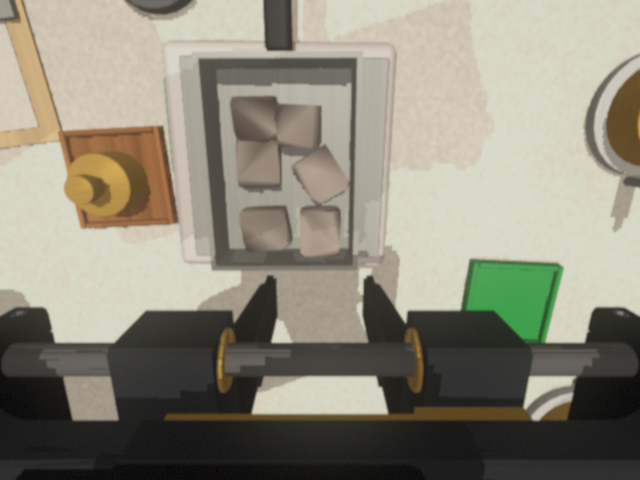

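Six lumps in the pan, two strays of three done. Now the last stray near (0.38,−0.26).

```bash
python3 -m crank '[[[-0.4,-14,-36,0,0,0,-5],[-0.4,-19,-47,0,0,0,-5],[-0.4,-19,-47,0,0,0,-5],[-0.4,-19,-47,0,0,0,-5],[-0.4,-19,-47,0,0,0,-5],[-0.4,-19,-47,0,0,0,-5],[-0.4,-19,-47,0,0,0,-5],[-0.4,-19,-47,0,0,0,-5],[-0.4,-19,-47,0,0,0,-5],[-0.4,-19,-47,0,0,0,-5],[-0.4,-19,-47,-20,0,0,-5],[-0.4,-17,-46,-30,0,0,-6],[-0.4,0,0,-20,0,0,0],[-0.4,0,0,0,0,0,0],[-0.4,0,0,0,0,0,0]]]' 25
python3 - <<'E'
from h import *
o=ctrl.get_obs();print(o['eef_pos'],o['ee_rot'])
snap('wrist','w26')
print([(r['score'],r['at'],at_z('wrist',r['at'],.015)) for r in imaging.tip_of('wrist','stray1_mid')])
E
```

```text
clock: 51.55
eef_pos: [0.3828, -0.2565, 0.1527]
ee_rot: [-3.141, 0.0, 0.535]
contact_force: [1.5, 0.2, 0.2]
opening: 0.0664
[ 0.38280356 -0.256519    0.1527474 ] [-3.14119409e+00  1.15301273e-04  5.35332381e-01]
[(0.58, [320.2, 225.8], array([ 0.38378531, -0.25545318,  0.015     ]))]
```

View pics/w26.png

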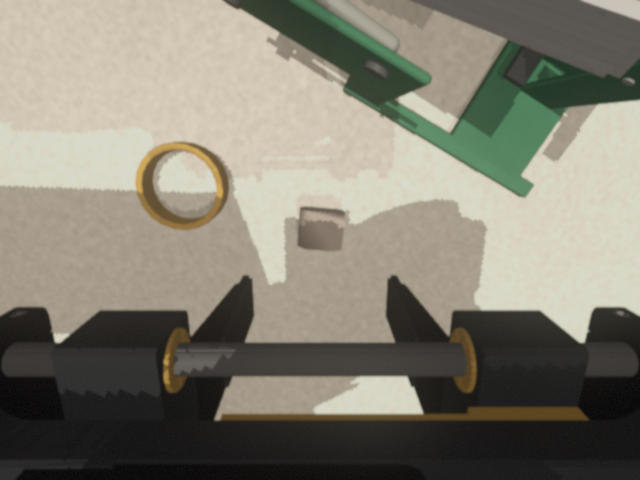

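```bash
python3 -m crank '[[[-0.4,1,0,-40,0,0,-2],[-0.4,0,0,-45,0,0,0],[-0.4,0,0,-35,0,0,0],[-0.4,0,0,-15,0,0,0],[-0.4,0,0,-5,0,0,0],[-0.4,0,0,0,0,0,0],[1,0,0,0,0,0,0],[1,0,0,0,0,0,0],[1,0,0,0,0,0,0],[1,0,0,0,0,0,0],[1,0,0,10,0,0,0],[1,0,0,35,0,0,0],[1,0,0,50,0,0,0],[1,0,0,60,0,0,0],[1,0,0,50,0,0,0]]]' 25
```

```text
clock: 53.52
eef_pos: [0.3834, -0.2567, 0.2206]
ee_rot: [3.14, -0.0, 0.5]
contact_force: [0.3, -0.2, -1.2]
opening: 0.0376
```

```bash
python3 - <<'E'
from h import *
b=lambda x,y:(115+x/4,195+y/4)
for p in [(315,205),(300,265),(372,265),(390,178),(330,240)]: print(p,at_z('top',b(*p),.104))
E
python3 -m crank '[[[1,14,36,0,0,0,5],[1,17,47,0,0,0,5],[1,17,47,0,0,0,5],[1,17,47,0,0,0,5],[1,17,47,0,0,0,5],[1,17,47,0,0,0,5],[1,17,47,0,0,0,5],[1,17,47,0,0,0,5],[1,17,47,0,0,0,5],[1,17,47,0,0,0,5],[1,14,47,0,0,0,5],[1,0,46,0,0,0,5],[1,0,35,0,0,0,3],[1,0,0,0,0,0,0],[1,0,0,0,0,0,0]]]' 25
python3 - <<'E'
from h import *
o=ctrl.get_obs();print(o['eef_pos'],o['ee_rot'])
snap('wrist','w27')
E
```

```text
(315, 205) [0.58550562 0.37630324 0.104     ]
(300, 265) [0.5520135  0.38358649 0.104     ]
(372, 265) [0.55230482 0.34361442 0.104     ]
(390, 178) [0.60092465 0.33495724 0.104     ]
(330, 240) [0.56604116 0.36735643 0.104     ]
clock: 55.4
eef_pos: [0.5644, 0.3295, 0.2178]
ee_rot: [-3.141, 0.0, 1.599]
contact_force: [0.8, -0.8, -0.3]
opening: 0.0377
[0.56437902 0.32947358 0.2178254 ] [-3.14129562e+00  4.05222633e-04  1.59866213e+00]
```

View pics/w27.png

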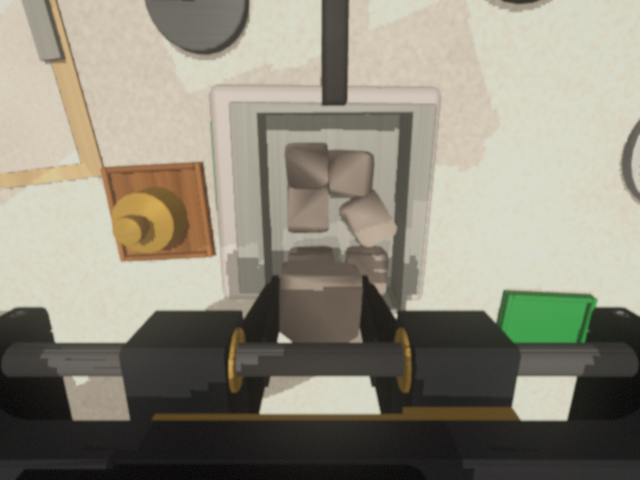

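```bash
python3 -m crank '[[[1,1,20,0,0,0,0],[1,0,19,0,0,0,0],[1,0,0,-40,0,0,0],[1,0,0,-35,0,0,0],[1,0,0,-12,0,0,0],[1,0,0,0,0,0,0],[1,0,0,0,0,0,0]]]' 25;  python3 -m crank '[[[1,0,0,-3,0,0,0],[1,0,0,0,0,0,0]]]' 25; python3 -m crank '[[[1,0,0,-3,0,0,0],[1,0,0,0,0,0,0]]]' 25
```

```text
clock: 56.32
eef_pos: [0.5662, 0.3696, 0.1322]
ee_rot: [3.14, -0.001, 1.599]
contact_force: [0.4, 0.7, 0.7]
opening: 0.0373
clock: 56.58
eef_pos: [0.5657, 0.3691, 0.1281]
ee_rot: [3.141, -0.0, 1.599]
contact_force: [0.1, -0.3, -0.6]
opening: 0.0377
clock: 56.82
eef_pos: [0.5656, 0.369, 0.1244]
ee_rot: [-3.141, 0.0, 1.599]
contact_force: [-0.7, 0.1, -0.5]
opening: 0.038
```

```bash
python3 -m crank '[[[1,0,0,-2,0,0,0],[1,0,0,0,0,0,0]]]' 25;  python3 -m crank '[[[1,0,0,-2,0,0,0],[1,0,0,0,0,0,0]]]' 25; python3 -m crank '[[[1,0,0,-1.5,0,0,0],[1,0,0,0,0,0,0]]]' 25
```

```text
clock: 57.08
eef_pos: [0.5657, 0.3691, 0.1228]
ee_rot: [3.141, -0.0, 1.599]
contact_force: [0.7, -0.0, -0.1]
opening: 0.0375
clock: 57.32
eef_pos: [0.5659, 0.3691, 0.122]
ee_rot: [3.14, -0.0, 1.599]
contact_force: [-3.1, -2.7, 11.9]
opening: 0.0375
clock: 57.58
eef_pos: [0.5661, 0.3691, 0.1217]
ee_rot: [3.139, -0.001, 1.599]
contact_force: [-7.0, -4.2, 20.9]
opening: 0.0373
```

```bash
python3 -m crank '[[[1,0,0,2.5,0,0,0],[0.1,0,0,0,0,0,0],[0.05,0,0,0,0,0,0],[0,0,0,0,0,0,0],[0,0,0,15,0,0,0],[0,0,0,40,0,0,0],[0,0,0,40,0,0,0],[0,0,-30,10,0,0,0],[0,0,-30,0,0,0,0],[0,0,0,0,0,0,0],[0,0,0,0,0,0,0]]]' 25
python3 - <<'E'
from h import *
o=ctrl.get_obs();print(o['eef_pos'],o['ee_rot'],o['contact_force'])
snap('wrist','w28');snap('scene','s28')
im=cv2.imread('pics/s28.png');cv2.imwrite('pics/s28a.png',cv2.resize(im[130:280,300:500],(800,600),interpolation=cv2.INTER_CUBIC))
E
```

```text
clock: 58.95
eef_pos: [0.5658, 0.3095, 0.2273]
ee_rot: [3.141, -0.0, 1.599]
contact_force: [0.3, -0.1, 0.2]
opening: 0.048
[0.56581191 0.30948133 0.22730365] [ 3.14081684e+00 -4.60289328e-04  1.59886581e+00] [ 0.25963734 -0.09899306  0.2328293 ]
```

View pics/w28.png

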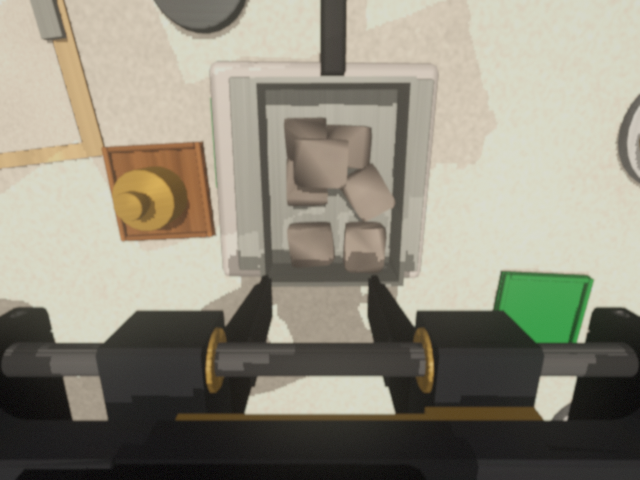

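View pics/s28a.png

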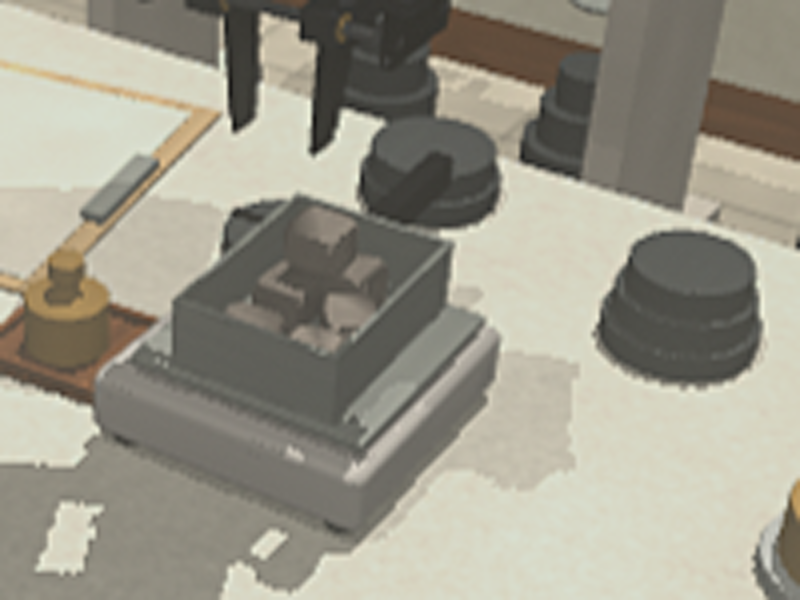

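The last stray lies on top of three lumps, steady but high (its centre is a little above the rim). Time is ample, so I check whether there is room to seat it lower.

Run:
```python
from h import *
P=lambda n,px,z:print(n,at_z('wrist',px,z)[:2].round(4))
P('floor far edge',(335,91),.072);P('rim far inner',(335,84),.118)
P('lump1 far top',(305,118),.104);P('lump2 far top',(350,125),.104)
P('lump3 near top',(307,205),.104);P('stray2 far top',(311,222),.102);P('stray2 near',(311,266),.1)
P('stray0 far',(365,222),.102);P('stray0 near',(365,270),.1)
P('lump5 near',(367,221),.1);P('lump5 right',(394,207),.09);P('inner wall right',(390,200),.072)
P('lump1 left',(286,140),.1);P('lump3 left',(288,185),.1);P('wall left',(272,180),.072)
P('near wall inner floor',(335,272),.072)
im=cv2.imread('pics/w28.png');cv2.imwrite('pics/w28a.png',cv2.resize(im[50:290,190:510],(800,600),interpolation=cv2.INTER_CUBIC))
```

```text
floor far edge [0.5739 0.4219]
rim far inner [0.5721 0.4219]
lump1 far top [0.551  0.3993]
lump2 far top [0.585  0.3952]
lump3 near top [0.5538 0.3332]
stray2 far top [0.5573 0.3189]
stray2 near [0.5581 0.28  ]
stray0 far [0.6013 0.3201]
stray0 near [0.6042 0.2777]
lump5 near [0.6031 0.3205]
lump5 right [0.6263 0.3309]
inner wall right [0.626  0.3336]
lump1 left [0.5365 0.3828]
lump3 left [0.5382 0.3482]
wall left [0.522  0.3482]
near wall inner floor [0.5802 0.2643]
```

View pics/w28a.png

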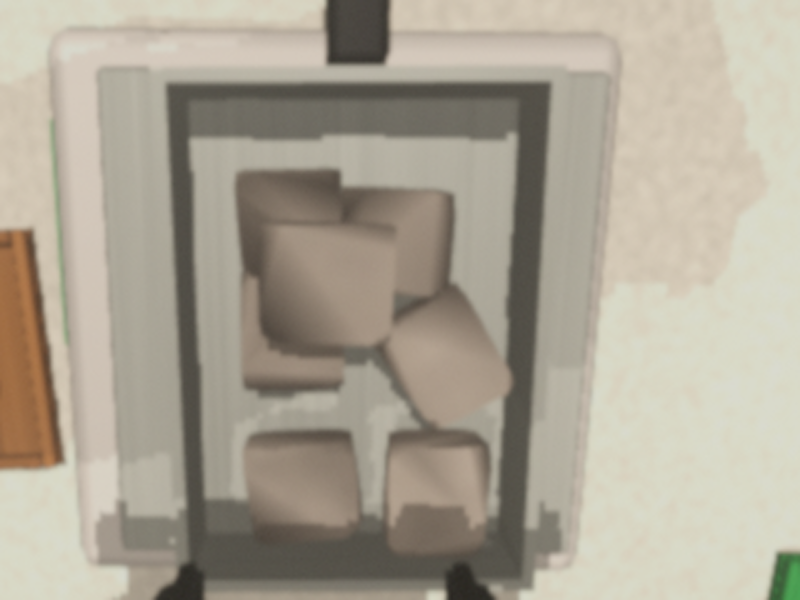

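The left column has about 45 mm of slack (22 at the far end, 14 + 9 further down), so I will slide it along with one finger to open a slot on the pan floor for the top lump.

```bash
python3 -m crank '[[[0,-2,15,0,0,0,-10],[0,-3,15,0,0,0,-10],[0,-3,15,0,0,0,-10],[0,-3,15,0,0,0,-10],[0,-3,15,0,0,0,-10],[0,-3,15,0,0,0,-10],[0,-3,15,0,0,0,-10],[0,-1,15,0,0,0,-10],[0,0,12,0,0,0,-10],[0,0,0,-20,0,0,0],[0,0,0,-30,0,0,0],[0,0,0,0,0,0,0],[0,0,0,0,0,0,0]]]' 25
python3 - <<'E'
from h import *
o=ctrl.get_obs();print(o['eef_pos'],o['ee_rot'],o['opening'])
snap('wrist','w29')
print(proj('wrist',[[.545,.4115,.118],[.545,.4219,.118],[.552,.399,.104]]))
E
```

```text
clock: 60.68
eef_pos: [0.5449, 0.4417, 0.1776]
ee_rot: [-3.141, -0.001, 0.029]
contact_force: [0.2, -0.4, -0.3]
opening: 0.0476
[0.54486331 0.44167415 0.17759226] [-3.14117058e+00 -7.53630800e-04  2.87772816e-02] 0.04761757959802733
[[366.99157648 257.45424024]
 [351.10991666 257.02894259]
 [383.36398492 241.61416865]]
```

View pics/w29.png

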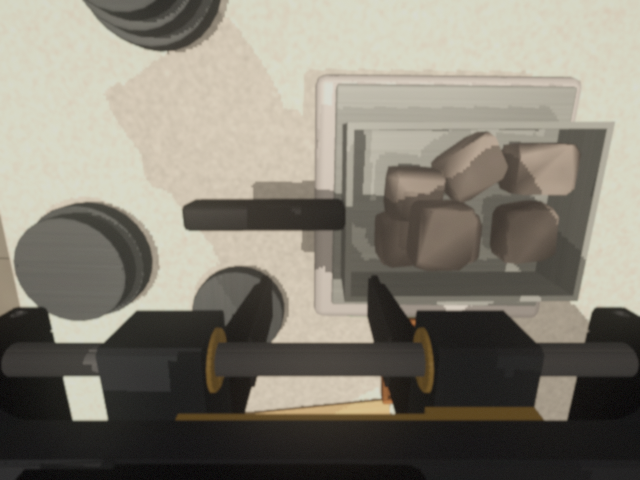

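```bash
python3 -m crank '[[[0,0,0,-30,0,0,0],[0,0,0,-22,0,0,0],[0,0,0,0,0,0,0],[0,0,0,0,0,0,0]]]' 25
python3 - <<'E'
from h import *
o=ctrl.get_obs();print(o['eef_pos'],o['ee_rot'],o['opening'])
snap('wrist','w30');snap('scene','s30')
im=cv2.imread('pics/w30.png');cv2.imwrite('pics/w30a.png',cv2.resize(im[180:420,220:540],(800,600),interpolation=cv2.INTER_CUBIC))
im=cv2.imread('pics/s30.png');cv2.imwrite('pics/s30a.png',cv2.resize(im[150:255,320:460],(800,600),interpolation=cv2.INTER_CUBIC))
E
```

```text
clock: 61.22
eef_pos: [0.5452, 0.4415, 0.1263]
ee_rot: [-3.141, -0.002, 0.028]
contact_force: [-0.4, 0.5, 0.3]
opening: 0.0478
[0.54523505 0.44151547 0.12633669] [-3.14052886e+00 -1.79389937e-03  2.84217059e-02] 0.047755119376151546
```

View pics/w30a.png

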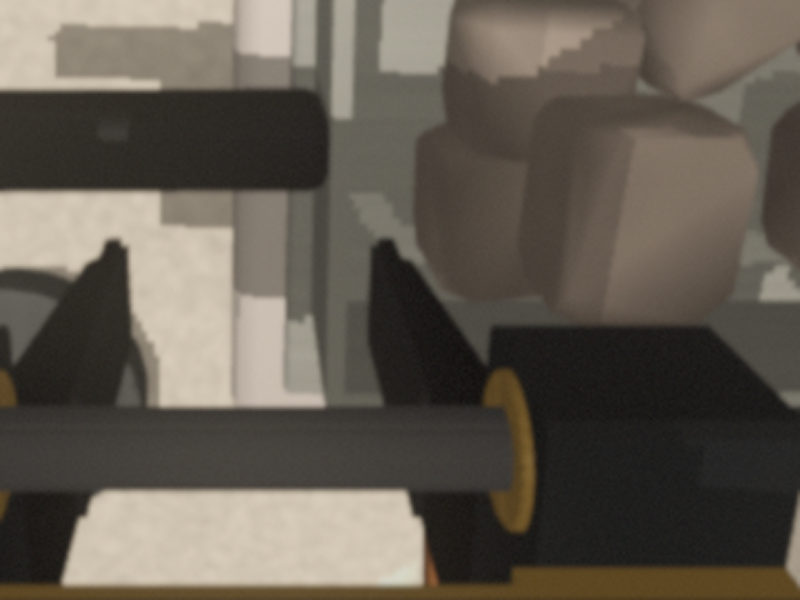

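View pics/s30a.png

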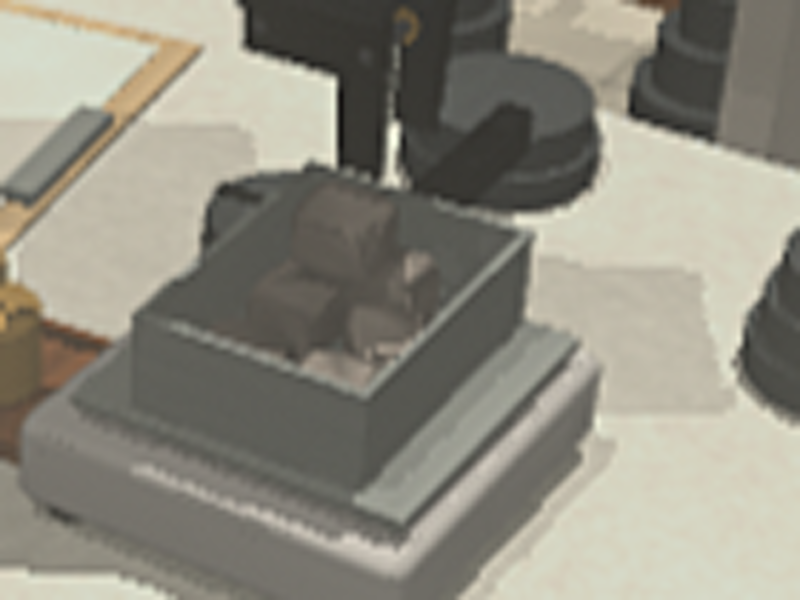

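```bash
python3 -m crank '[[[0,0,0,-12,0,0,0],[0,0,0,-12,0,0,0],[0,0,0,-12,0,0,0],[0,0,0,0,0,0,0]]]' 25
```

```text
clock: 61.82
eef_pos: [0.5442, 0.4407, 0.0871]
ee_rot: [3.14, 0.002, 0.028]
contact_force: [-0.1, 0.1, 0.2]
opening: 0.0478
```

```bash
python3 -m crank '[[[0,0,-5,0,0,0,0],[0,0,-5,0,0,0,0],[0,0,-5,0,0,0,0],[0,0,-4,0,0,0,0],[0,0,0,0,0,0,0]]]' 25
python3 - <<'E'
from h import *
o=ctrl.get_obs();print(o['eef_pos'],o['contact_force'])
snap('wrist','w31')
im=cv2.imread('pics/w31.png');cv2.imwrite('pics/w31a.png',cv2.resize(im[120:420,240:640],(800,600),interpolation=cv2.INTER_CUBIC))
E
```

```text
clock: 62.45
eef_pos: [0.5448, 0.4217, 0.0888]
ee_rot: [3.141, -0.0, 0.028]
contact_force: [-0.4, 1.0, -0.7]
opening: 0.0477
[0.54475026 0.42172062 0.08882173] [-0.38396435  0.9863473  -0.69531725]
```

View pics/w31a.png

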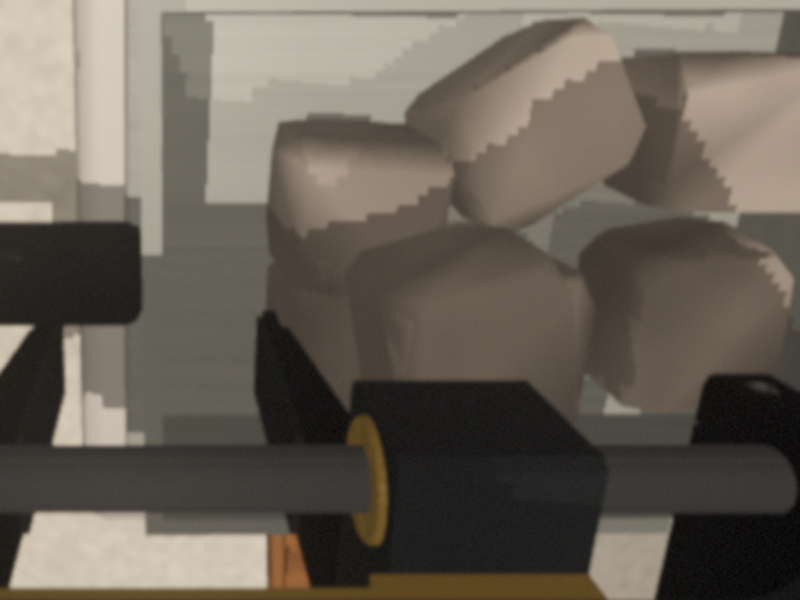

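```bash
python3 -m crank '[[[0,0,-4,0,0,0,0],[0,0,-4,0,0,0,0],[0,0,0,0,0,0,0]]]' 25
python3 -m crank '[[[0,0,-3,0,0,0,0],[0,0,-3,0,0,0,0],[0,0,0,0,0,0,0]]]' 25
python3 - <<'E'
from h import *
o=ctrl.get_obs();print(o['eef_pos'],o['contact_force'])
snap('wrist','w32')
im=cv2.imread('pics/w32.png');cv2.imwrite('pics/w32a.png',cv2.resize(im[120:420,240:640],(800,600),interpolation=cv2.INTER_CUBIC))
E
```

```text
clock: 62.88
eef_pos: [0.5446, 0.4137, 0.0886]
ee_rot: [3.141, 0.0, 0.028]
contact_force: [0.6, 0.9, -0.1]
opening: 0.0473
clock: 63.25
eef_pos: [0.5446, 0.4078, 0.0886]
ee_rot: [3.141, 0.0, 0.028]
contact_force: [0.3, -0.1, -0.6]
opening: 0.0474
[0.54462214 0.40775918 0.08861861] [ 0.25665239 -0.1187202  -0.64501389]
```

View pics/w32a.png

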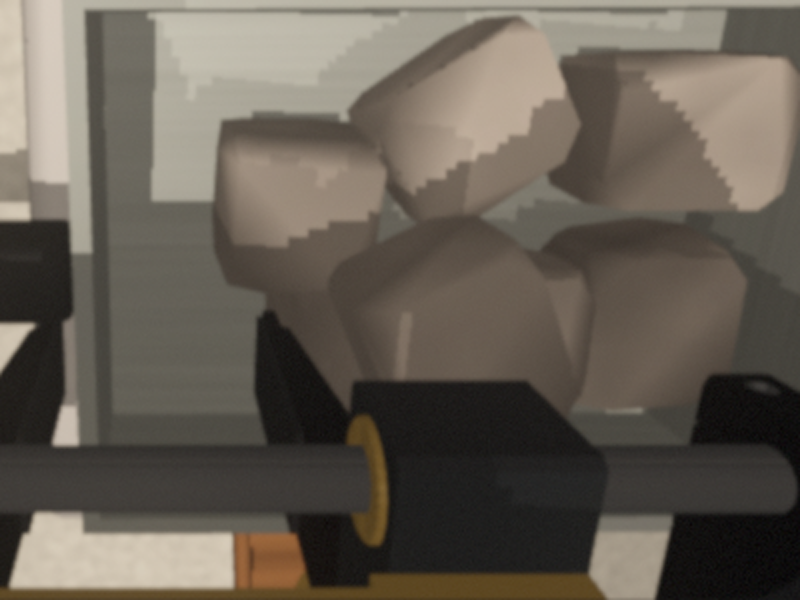

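```bash
python3 -m crank '[[[0,0,-2,0,0,0,0],[0,0,-2,0,0,0,0],[0,0,0,0,0,0,0]]]' 25
python3 - <<'E'
from h import *
o=ctrl.get_obs();print(o['eef_pos'],o['contact_force'])
snap('wrist','w33')
for px,z in [((375,270),.1),((370,280),.1)]: print(at_z('wrist',px,z))
E
python3 -m crank '[[[0,0,6,0,0,0,0],[0,0,6,0,0,0,0],[0,0,0,20,0,0,0],[0,0,0,40,0,0,0],[0,0,0,50,0,0,10],[0,0,-15,0,0,0,10],[0,0,-15,0,0,0,10],[0,0,-15,0,0,0,10],[0,5,-15,0,0,0,10],[0,5,-15,0,0,0,10],[0,5,-15,0,0,0,10],[0,5,-15,0,0,0,10],[0,0,0,0,0,0,10],[0,0,0,0,0,0,0],[0,0,0,0,0,0,0]]]' 25
python3 - <<'E'
from h import *
o=ctrl.get_obs();print(o['eef_pos'],o['ee_rot'],o['contact_force'])
snap('wrist','w34')
im=cv2.imread('pics/w34.png');cv2.imwrite('pics/w34a.png',cv2.resize(im[50:290,190:510],(800,600),interpolation=cv2.INTER_CUBIC))
E
```

```text
clock: 63.68
eef_pos: [0.5446, 0.4039, 0.0886]
ee_rot: [3.141, 0.0, 0.028]
contact_force: [0.2, 0.3, 0.2]
opening: 0.0476
[0.54464525 0.40387393 0.08863208] [0.20063715 0.34604196 0.15856651]
[0.56302475 0.38002486 0.1       ]
[0.55806366 0.38197824 0.1       ]
clock: 65.6
eef_pos: [0.5646, 0.3113, 0.1994]
ee_rot: [3.141, -0.0, 1.596]
contact_force: [0.7, -0.0, -1.0]
opening: 0.0476
[0.56463626 0.31126289 0.19937275] [ 3.14081075e+00 -2.61478432e-04  1.59560180e+00] [ 0.72780714 -0.00901468 -0.96302596]
```

View pics/w34a.png

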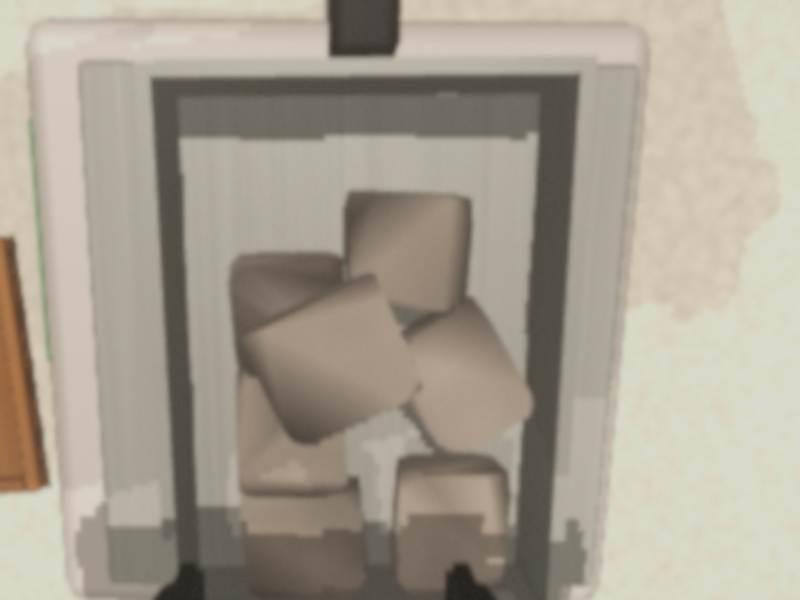

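Run:
```python
from h import *
g=lambda x,y:(190+x/2.5,50+y/2.5)
P=lambda n,px,z:print(n,at_z('wrist',g(*px),z)[:2].round(4))
P('stack c',(330,358),.138);P('stack c',(330,358),.125)
P('lump1 far',(290,255),.104);P('far wall floor',(290,137-40),.072);P('far floor',(260,95),.072);P('lump2 left',(347,230),.1);P('wall left floor',(182,250),.072);P('rim L out far',(80,62),.068)
P('rim far L in',(155,76),.118);P('rim far R in',(578,76),.118)
```

```text
stack c [0.564  0.3544]
stack c [0.5641 0.3523]
lump1 far [0.5525 0.3774]
far wall floor [0.5507 0.4216]
far floor [0.5417 0.4219]
lump2 left [0.5682 0.3844]
wall left floor [0.5177 0.3764]
rim L out far [0.4876 0.4302]
rim far L in [0.5185 0.421 ]
rim far R in [0.6244 0.4236]
```

```bash
python3 -m crank '[[[-0.2,0,14,0,0,0,8],[-0.2,0,14,0,0,0,8],[-0.2,-1,14,0,0,0,9],[-0.2,0,0,-25,0,0,0],[-0.2,0,0,-15,0,0,0],[-0.2,0,0,0,0,0,0],[-0.2,0,0,0,0,0,0]]]' 25
python3 - <<'E'
from h import *
o=ctrl.get_obs();print(o['eef_pos'],o['ee_rot'],o['contact_force'])
snap('wrist','w35')
E
```

```text
clock: 66.53
eef_pos: [0.564, 0.3531, 0.1593]
ee_rot: [3.141, 0.0, 2.035]
contact_force: [-0.0, -0.0, 0.0]
opening: 0.0574
[0.56399781 0.35311226 0.15932151] [3.14074281e+00 1.12991964e-07 2.03475374e+00] [-0.02360019 -0.00650451  0.00491196]
```

View pics/w35.png

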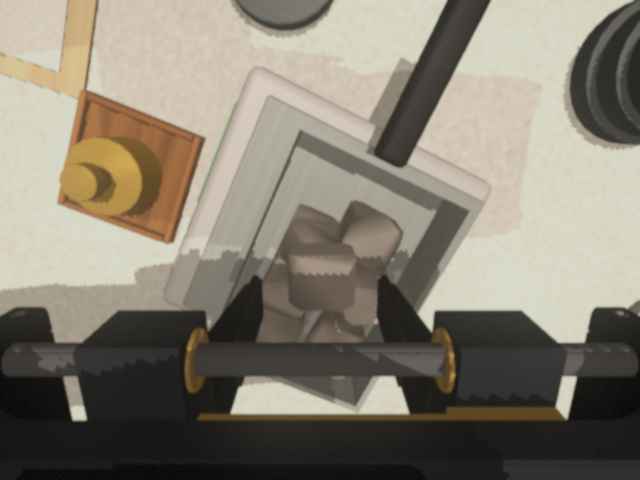

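```bash
python3 -m crank '[[[-0.2,0,0,-20,0,0,0],[-0.2,0,0,-12,0,0,0],[-0.2,0,0,-5,0,0,0],[-0.2,0,0,0,0,0,0]]]' 25
python3 -m crank '[[[1,0,0,0,0,0,0],[1,0,0,0,0,0,0],[1,0,0,0,0,0,0],[1,0,0,0,0,0,0],[1,0,0,10,0,0,0],[1,0,0,30,0,0,0],[1,0,0,20,0,0,0],[1,0,0,0,0,0,0]]]' 25
```

```text
clock: 67.08
eef_pos: [0.5637, 0.3531, 0.1217]
ee_rot: [-3.142, 0.0, 2.035]
contact_force: [0.2, -0.7, 0.4]
opening: 0.0571
clock: 68.08
eef_pos: [0.5641, 0.3533, 0.1835]
ee_rot: [3.139, 0.0, 2.036]
contact_force: [-0.7, -0.8, -0.2]
opening: 0.0375
```

```bash
python3 -m crank '[[[1,-7,16,0,0,0,-8],[1,-7,16,0,0,0,-8],[1,-7,15,0,0,0,-9],[1,0,0,0,0,0,0],[1,0,0,-20,0,0,0],[1,0,0,0,0,0,0],[1,0,0,0,0,0,0]]]' 25
python3 - <<'E'
from h import *
o=ctrl.get_obs();print(o['eef_pos'],o['ee_rot'],o['contact_force'])
snap('wrist','w36');snap('scene','s36')
im=cv2.imread('pics/s36.png');cv2.imwrite('pics/s36a.png',cv2.resize(im[150:255,320:460],(800,600),interpolation=cv2.INTER_CUBIC))
E
```

```text
clock: 68.95
eef_pos: [0.543, 0.3997, 0.162]
ee_rot: [3.141, 0.0, 1.6]
contact_force: [-0.7, -0.3, 0.3]
opening: 0.0372
[0.54300747 0.39972074 0.16197497] [3.14138898e+00 1.03102128e-05 1.60043992e+00] [-0.73641544 -0.29564696  0.3422596 ]
```

View pics/w36.png

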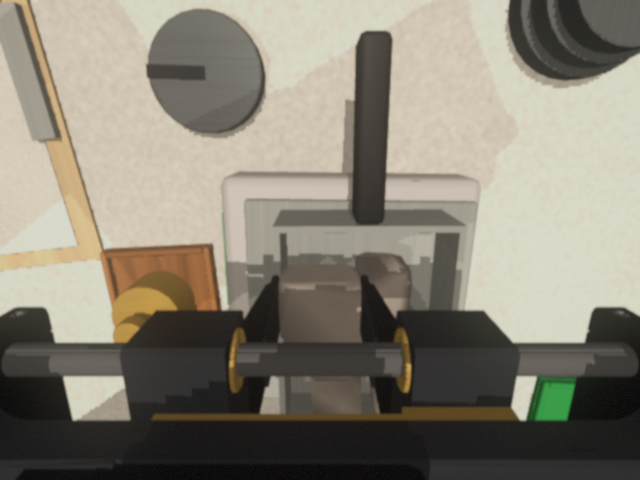

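View pics/s36a.png

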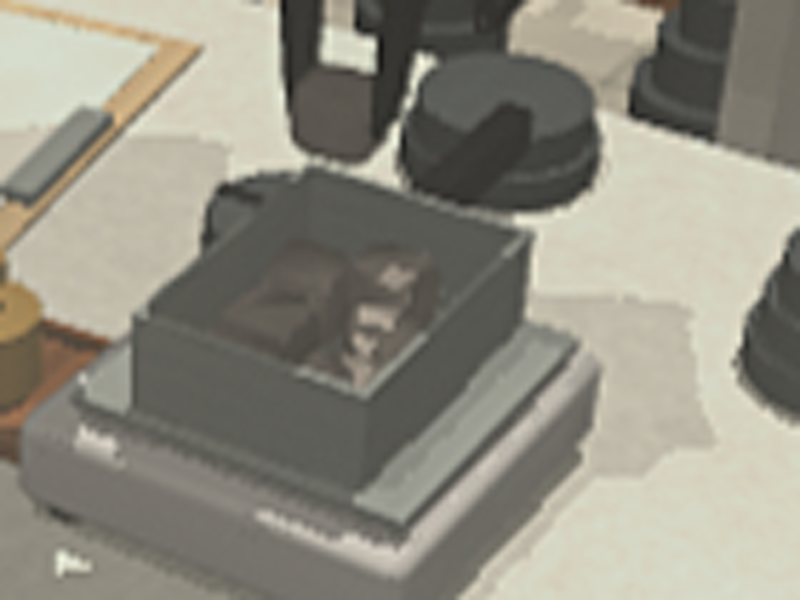

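```bash
python3 -m crank '[[[1,1,0,-20,0,0,0],[1,0,0,-16,0,0,0],[1,0,0,-4,0,0,0],[1,0,0,0,0,0,0],[1,0,0,0,0,0,0]]]' 25
python3 -m crank '[[[0.1,0,0,0,0,0,0],[0.1,0,0,0,0,0,0],[0.1,0,0,0,0,0,0],[0.1,0,0,0,0,0,0],[0.1,0,0,30,0,0,0],[0.1,0,0,50,0,0,0],[0.1,0,-40,10,0,0,0],[0.1,15,-40,0,0,0,0],[0.1,0,0,0,0,0,0],[0.1,0,0,0,0,0,0]]]' 25
python3 - <<'E'
from h import *
o=ctrl.get_obs();print(o['eef_pos'],o['ee_rot'],o['contact_force'])
snap('wrist','w37');snap('scene','s37')
im=cv2.imread('pics/s37.png');cv2.imwrite('pics/s37a.png',cv2.resize(im[150:255,320:460],(800,600),interpolation=cv2.INTER_CUBIC))
E
```

```text
clock: 69.68
eef_pos: [0.5439, 0.4002, 0.1223]
ee_rot: [3.141, -0.0, 1.599]
contact_force: [-0.0, 0.7, -1.0]
opening: 0.0371
clock: 70.92
eef_pos: [0.5586, 0.3203, 0.2116]
ee_rot: [3.142, -0.0, 1.599]
contact_force: [0.2, 0.5, -0.3]
opening: 0.0427
[0.55863161 0.3203187  0.21162493] [ 3.14158584e+00 -1.72233169e-04  1.59867771e+00] [ 0.22648629  0.53013949 -0.25191353]
```

View pics/w37.png

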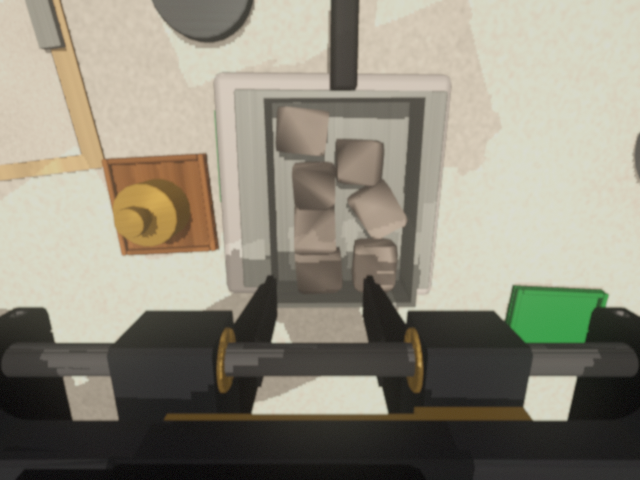

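View pics/s37a.png

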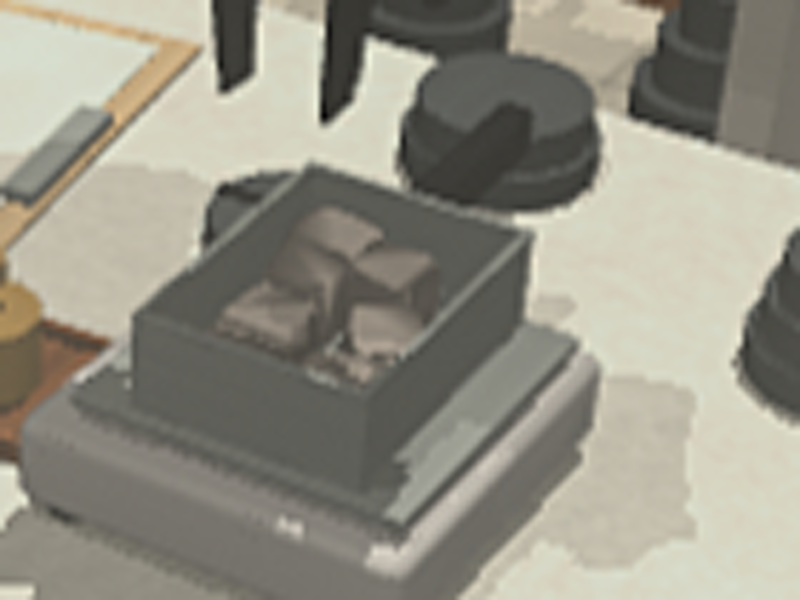

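All seven lumps lie below the rim. Retreat and take a final check.

```bash
python3 -m crank '[[[0,0,0,50,0,0,0],[0,-10,-30,40,0,0,0],[0,-15,-50,0,0,0,0],[0,-15,-50,0,0,0,0],[0,-20,-50,0,0,0,0],[0,-20,-50,0,0,0,0],[0,-20,-40,0,0,0,0],[0,-15,-20,0,0,0,0],[0,0,0,0,0,0,0],[0,0,0,0,0,0,0]]]'
python3 - <<'E'
from h import *
o=ctrl.get_obs();print(o['eef_pos'],o['contact_force'])
snap('top','t38');snap('scene','s38')
print([(r['score'],r['at']) for r in imaging.tip_of('scene','prop_handle')],proj('scene',[[.572,-.322,.184+h] for h in(.08,.1,.12)]))
for c,n,z in (('top','pan_mid',.093),('scene','pan_mid',.093),('top','platform',.068),('scene','platform',.068)):print(c,n,[(r['score'],at_z(c,r['at'],z)[:2].round(4)) for r in imaging.tip_of(c,n)])
im=cv2.imread('pics/t38.png');cv2.imwrite('pics/t38a.png',cv2.resize(im[195:345,115:315],(800,600),interpolation=cv2.INTER_CUBIC))
E
```

```text
clock: 72.28
eef_pos: [0.4442, 0.0309, 0.3017]
ee_rot: [3.141, -0.0, 1.6]
contact_force: [0.8, 0.7, 0.2]
opening: 0.0477
[0.44416034 0.03085402 0.30174033] [0.76341986 0.68273476 0.17677181]
[(0.76, [147.5, 300.7]), (0.59, [181.0, 307.0])] [[150.92677858 309.86332833]
 [147.86955334 300.1498127 ]
 [144.7047138  290.09438141]]
top pan_mid [(0.73, array([0.577 , 0.3509])), (0.17, array([0.5517, 0.3598]))]
scene pan_mid [(0.72, array([0.5757, 0.3551]))]
top platform []
scene platform [(0.73, array([ 0.8085, -0.0478]))]
```

View pics/t38.png

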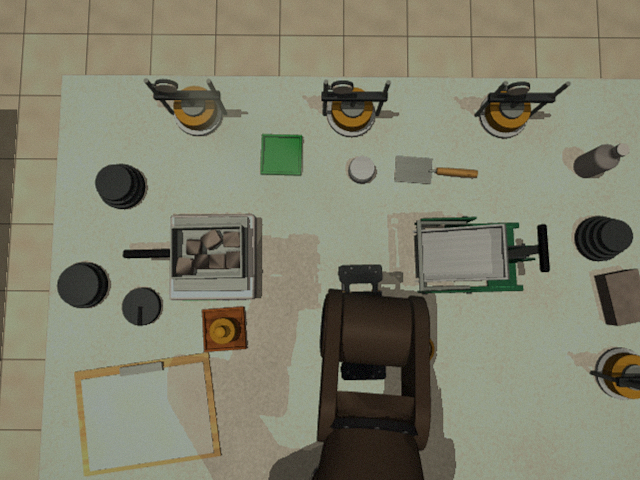

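View pics/t38a.png

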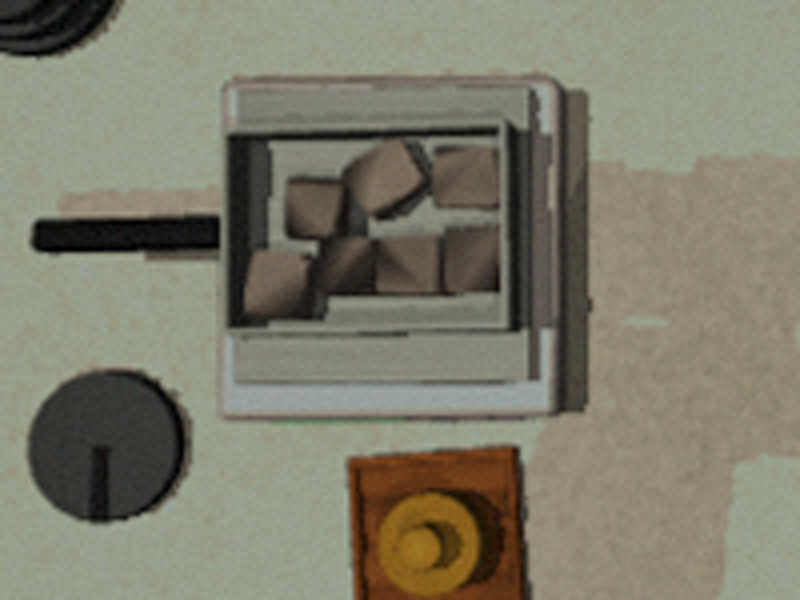

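View pics/s38.png

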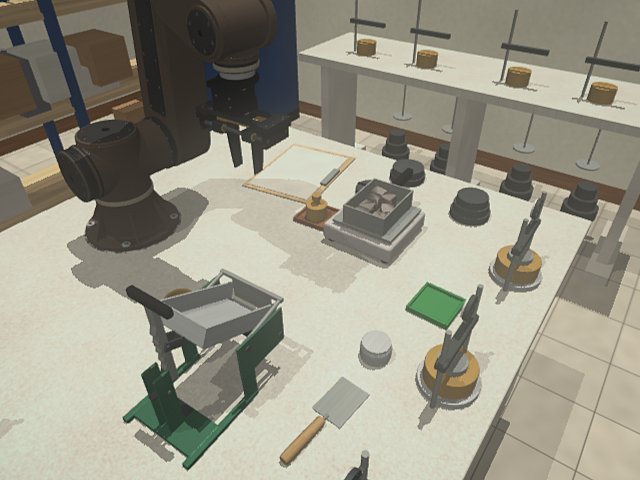

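Run:
```python
from h import *
b=lambda x,y:(115+x/4,195+y/4)
c=np.array([at_z('top',b(*p),.118)[:2] for p in [(221,126),(515,121),(518,329),(221,331)]]);print(c.mean(0))
ticket.close_job()
```

```text
[0.57291006 0.34301548]
the job is handed in; nothing more can be done
```

I finished the whole job and handed it in at about 72 s of the 210 s allowed. No verdict was reported.

**What I did, in order**
- I took the brass weight off the balance and stood it upright in the wooden box.
- I raised the prop to about 108 mm and let it settle back onto the fifth notch.
- I pressed the pan against the paddle and caught all four tray lumps. I saw none on the bench in the top and scene pictures afterwards.
- I set the pan in the middle of the balance platform and added the three stray lumps. Stray2 had been knocked aside, so I found it again before picking it up.
- The last stray first sat on top of other lumps, a little above the rim. I pushed one row of lumps along inside the pan with a fingertip and set it down on the floor of the pan.

**Last checks**
- **Lumps:** the top view shows seven lumps in the pan, all below the rim, with an empty tray and no stray left in view.
- **Prop:** the handle appears at (147.5, 300.7) in the scene picture, against (147.9, 300.1) predicted for 0.100 m.
- **Pan:** its rim is centred at about (0.573, 0.343) m, against (0.573, 0.346) m for the platform, so about 3 mm off.
- **Weight and bystanders:** the weight stands in its box. The tin, spatula and disc look as they did at the start. The ring was mostly hidden by the arm in the last top view; I last saw it clearly at about 51 s.

**Checks that failed or disagreed**
- The final network search for the platform found nothing in the top view and something wrong in the scene view, so I used the platform position from picture corners.
- The network placed the pan's centre about 5 to 9 mm from the platform centre. I trusted the rim corners instead.

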